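# Tidy the playroom ledge into the coloured tiers

## Task

Sort the five loose toys on the ledge into the open tiers by kind, whatever colour the toy is: both wooden puzzles (walnut burr and beech barrel) into the teal tier, the clear maze ball into the orange tier, and both loose rods into the lilac tier. Set each one down on the tier's floor rather than dropping it, nothing lying on another toy or on a rim, and leave the mug of rods and the toy car where they are.

Things in the scene. Friction and masses are not known exactly. Their poses are not given: they have to be found in the camera images.
- tier_teal: square open-topped stacking tier (tray) of teal plastic, 140 x 140 mm outside, 30 mm high, walls and floor 4 mm thick (inside 132 x 132 mm, inner floor 4 mm above the ledge). It stands firm and does not shift. Origin: centre of its underside, on the ledge; z up, x and y along its sides; turned by up to about 15 degrees
- tier_orange: square open-topped stacking tier (tray) of orange plastic, 140 x 140 mm outside, 30 mm high, walls and floor 4 mm thick (inside 132 x 132 mm, inner floor 4 mm above the ledge). It stands firm and does not shift. Origin: centre of its underside, on the ledge; z up, x and y along its sides; turned by up to about 15 degrees
- tier_lilac: square open-topped stacking tier (tray) of lilac plastic, 140 x 140 mm outside, 30 mm high, walls and floor 4 mm thick (inside 132 x 132 mm, inner floor 4 mm above the ledge). It stands firm and does not shift. Origin: centre of its underside, on the ledge; z up, x and y along its sides; turned by up to about 15 degrees
- burr: dark walnut burr puzzle: three square bars, each 56 mm long and 28 x 28 mm in section, crossing at right angles through one centre, so it stands on the end of one bar, and four bar ends point sideways at mid height. Origin: its centre, 28 mm above the ledge; the bars lie along its x, y and z. May be gripped over two opposite bar ends (56 mm). Turned any way about the vertical. About 60 to 130 g
- barrel: barrel-shaped puzzle of pale beech with two thin dark bands and a dark cross on top, standing upright, 52 mm high, 48 mm across the middle, 38 mm across the ends. Origin: its centre, 26 mm above the ledge; z is its axis. About 40 to 85 g
- maze_ball: clear plastic ball 60 mm across with a coloured maze inside and a thin white band round the middle, standing on a flat foot 30 mm across cut in the ball, so it does not roll. Origin: centre of the ball, 26 mm above the ledge; its top is 56 mm above the ledge. About 50 to 100 g
- rod_teal: loose six-sided rod of teal plastic lying flat on the ledge, 90 mm long, 14 mm across the flats. Origin: its middle (7 mm above the ledge as it lies); x along its length, lying in any direction. It does not roll by itself
- rod_orange: loose six-sided rod of orange plastic lying flat on the ledge, 90 mm long, 14 mm across the flats. Origin: its middle (7 mm above the ledge as it lies); x along its length, lying in any direction. It does not roll by itself
- mug: white ceramic mug, 76 mm across and 90 mm high with a handle, holding upright coloured rods that reach 131 mm above the ledge; the rods in it belong there. Leave alone. Origin: centre of its underside
- car: toy car of red paint and pale wood, 110 x 68 x 62 mm, on the ledge. Leave alone. Origin: under its middle at ledge height, x along its length
There are look-alikes about, which are no part of the job. What is meant by the barrel is not blue, green or purple, and is the smaller of those in its own colour.

How it is judged:
By the outcome, as a careful person would: the job done as asked, in the order asked, and still so for the second after the job is handed in, with the robot touching nothing.
It also fails if it takes over 131 s, if anything falls off the work surface, if the arm or the gripper's body presses on something with over 40 N, if the wrist force passes 120 N, or if a joint passes its speed limit or range.

## Robot

A 7-joint arm with a two-finger parallel gripper is mounted at the origin on the work surface. World frame = base frame: x ahead of the robot, y to its left, z up, the work surface at z = 0. Lengths are in m, angles in rad, forces in N, time in s.
With the tool pointing down it reaches from about 0.4 to 0.9 m from the base axis. Payload 5.5 kg.
Tool frame: the origin (TCP) lies at the very end of the fingers, on their centre line; the grasp point (between the pads) lies 19 mm behind it; z points along the fingers, y is the direction in which the jaws open and shut (so a half turn about z gives the same grasp; the last joint's range is limited). The gripper opens to 85 mm and grips with 20 to 120 N. Pads are 22 mm wide; open, the fingers measure 114 mm over their backs; the gripper's body (76 mm by 85 mm) begins 54 mm behind the grasp point. The pads swing forward as they close: fully open they stand 13 mm farther back than shut.
Start: joints at [1.598, 0.501, -0.427, 1.55, 0.221, 1.138, -0.21], TCP at [0.152, -0.632, 0.231] pointing down, gripper open.
Joint ranges: [-2.88, 2.88], [-0.31, 2.03], [-1.54, 1.56], [0.2, 2.42], [-1.41, 4.55], [0.19, 2.02], [-2.57, 2.57]. Speed limits (rad/s): [2.57, 2.57, 3.14, 3.14, 3.14, 3.14, 3.14].

## Interface

Orientations are given as a unit quaternion [w, x, y, z].
In Python, from workcell import get_state, camera, sign_off, search_frame, regions_of, tip_of gives the robot as it stands.
- The arm moves only by the shell command python3 -m jog 'ROWS' [OPENING]. ROWS is JSON, a list that holds one entry, the list of rows, each a list of 4 numbers: the shift along the tool's x, y, z in cm, then the turn about the tool's z in degrees. A call has 1 to 12 rows; each row shifts and turns the commanded pose from where the row before left it, along the tool's axes as they then stand; what a row does not reach is not made up. A row lasts 1/12 s, in which the tool goes at most 41.7 mm and 7.16 degrees, less where a joint would pass 70% of its speed; a pose out of reach is approached as far as the arm can. A call is refused whole if a number of a shift passes 4.17 or a number of a turn 7.16, either way. A call with a gripper value outside its range is refused whole. OPENING is the gripper command: -1 is shut, 1 is fully open, values between are in proportion, set as the call begins (- or left out, the last holds). The fingers move at their own pace and stop on an object; the grip force is fixed at half the most. Time passes only in rows, so rows that do not move let the fingers close. It gives the time, the measured TCP pose, the force and the opening at its end, in the units of the state.
- get_state(): the state, without advancing time (a new reading comes with each control period).
- camera(name): name is "scene" or "side" or "wrist"; returns a dict with "image" (384x512x3 uint8, red, green, blue), "fovy" (degrees; the focal length in pixels is half the picture's height over the tangent of half this angle, whatever the lens; pixels are square), "cx", "cy" (the principal point, pixels), "extrinsics" (4x4, takes a point from world to camera coordinates). Camera axes: x right, y up, looking along -z (the intrinsics and any distortion apply to the point x, -y, -z); pixel columns grow to the right and rows downward; lengths in m; the calibration is good to about 2 mm. A picture is of the moment at which its call begins. There is no depth.
- sign_off(): hands the job in, once; it reports no verdict.
Trained networks look in a picture, given as the dict that the camera call returned (one of the last four; its "shot" number tells which), for a name from the list of things; names that differ only in an ending like _2 or _b are one class to them, and where a whole thing is asked for, a point or a joint stands for the part that bears it (a point fixed in the world has none). Each returns a list of dicts, best first, with "confidence" (0 to 1); they miss things now and then, are a little off and sometimes report something else, mostly with a low value. They report only what shows in the picture. A call takes as long as a camera call. They do not tell look-alikes from the thing itself.
- search_frame(picture, name): "uv" ([column, row] in pixels, amid what is visible of it).
- regions_of(picture, name): "pixels" (384x512 bool, what is visible of it) and "uv" ([column, row] in pixels, amid what is visible of it).
- tip_of(picture, name): "uv" ([column, row] in pixels: a listed point, or the origin of a listed thing).
The state is a dict: "time_s": time; "joint_pos": joint angles; "dq": joint speeds; "effort": joint torques, N m; "eef_pos": TCP position; "tcp_rot": TCP orientation; "wrist_force": force on the tool from outside, world axes, zero at the start; "moment": the same for the moment, N m; "width": finger opening in m.
Only numpy, scipy, OpenCV 4.12 (cv2) and the standard library are available. Lean on these libraries where they do the work, as an engineer would, in place of code of your own. Each camera call takes 0.05 s, during which the arm holds its last target.

## Working session

There is one attempt and no reset: what is moved stays moved. The work goes in short steps, Python scripts to look and compute and a shell command to move; the robot and the scene stay as the last step left them, time stands still between calls to the robot, and variables do not carry over. Pictures are saved under pics/ and viewed, and the job is handed in when it is done.

```bash
mkdir -p pics; ls; python3 - <<'E'
from workcell import *
import cv2
s=get_state();print({k:(v if not hasattr(v,'round') else v) for k,v in s.items()})
for n in ("scene","side","wrist"):
    p=camera(n);print(n,p["fovy"],p["cx"],p["cy"],p["extrinsics"],[k for k in p])
    cv2.imwrite(f"pics/{n}0.png",cv2.resize(p["image"][:,:,::-1],(768,576),interpolation=cv2.INTER_CUBIC))
E
```

```text
pics
{'time_s': 0.0, 'joint_pos': array([ 1.59820923,  0.50186442, -0.42677929,  1.55146269,  0.22075486,
        1.13826302, -0.21029225]), 'dq': array([ 2.72836590e-04,  2.63377866e-05,  4.59313978e-05,  4.81425752e-04,
       -2.81393422e-04,  2.20503244e-03, -1.35135606e-04]), 'effort': array([ 4.80081526e-04, -5.69531178e+01, -5.81564248e+00, -2.80940348e+01,
        1.06511419e-02,  1.24569435e-02,  5.57047400e-06]), 'eef_pos': array([ 0.1516506 , -0.63134894,  0.23024259]), 'tcp_rot': array([-9.74475651e-04,  9.93056027e-01,  1.17638323e-01, -5.94297600e-05]), 'wrist_force': array([ 0.24073836, -0.31283804, -0.51915883]), 'moment': array([ 0.01242278, -0.00864031,  0.00609971]), 'width': 0.08512054462016094}
scene 49.142578003620756 255.2393831650098 195.21897142899286 [[-0.42589312  0.90474295  0.0074322   0.34664092]
 [-0.75268706 -0.35884968  0.5519865   0.40045652]
 [ 0.50207294  0.22949313  0.83381992 -1.41673528]
 [ 0.          0.          0.          1.        ]] ['image', 'fovy', 'cx', 'cy', 'extrinsics', 'shot']
side 54.07970208475285 259.6237300981281 186.58604019617832 [[ 0.98594084 -0.16585894 -0.02028492 -0.59640986]
 [ 0.1161532   0.59302121  0.79676488 -0.05571638]
 [-0.12012119 -0.78791919  0.60394887 -1.21789887]
 [ 0.          0.          0.          1.        ]] ['image', 'fovy', 'cx', 'cy', 'extrinsics', 'shot']
wrist 68.57678466044919 257.4873047931475 192.2748432146426 [[ 0.23269701 -0.97254826 -0.00140716 -0.64842171]
 [ 0.92340302  0.22139193 -0.31354821  0.03996775]
 [ 0.3052523   0.07166235  0.94957124 -0.38026479]
 [ 0.          0.          0.          1.        ]] ['image', 'fovy', 'cx', 'cy', 'extrinsics', 'shot']
```

View pics/scene0.png

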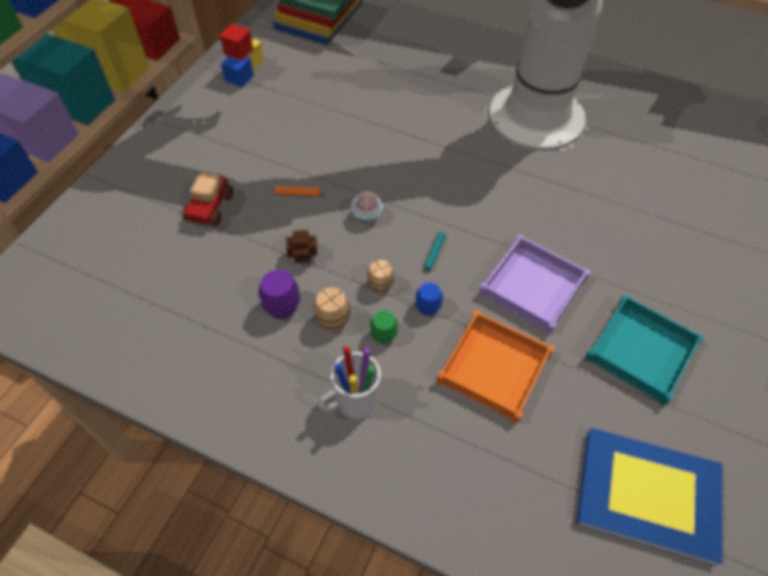

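View pics/side0.png

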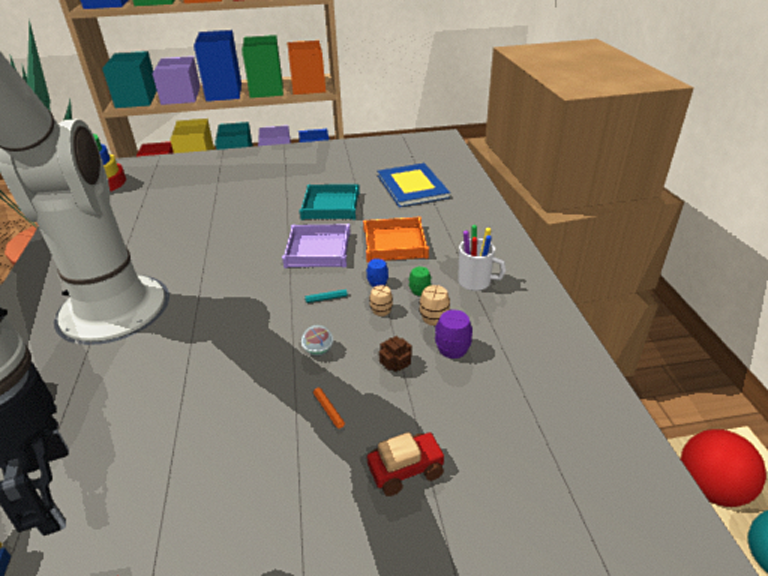

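View pics/wrist0.png

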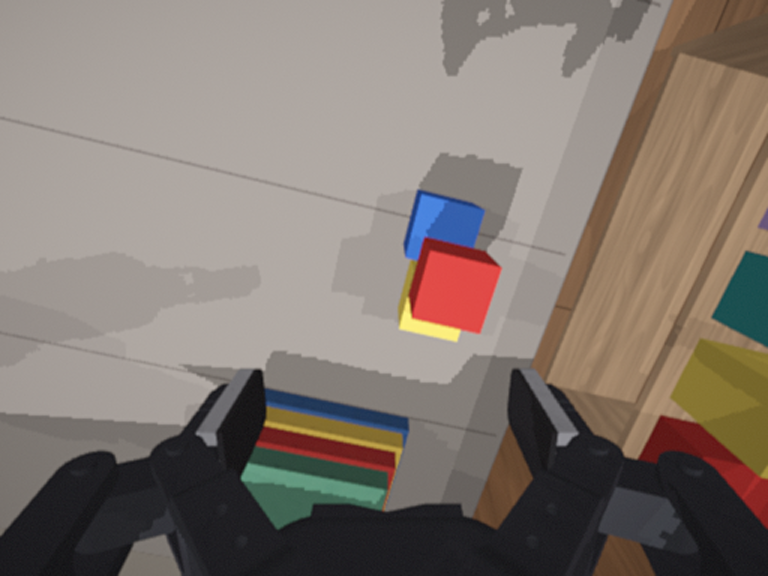

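```bash
cat > h.py <<'E'
import numpy as np, cv2
from workcell import *
def K(p):
    f=192/np.tan(np.radians(p["fovy"])/2); return f
def ray(p,uv):
    E=np.array(p["extrinsics"]);R,t=E[:3,:3],E[:3,3];f=K(p)
    d=R.T@np.array([(uv[0]-p["cx"])/f,-(uv[1]-p["cy"])/f,-1.]);return -R.T@t,d
def plane(p,uv,z):
    o,d=ray(p,uv);return o+d*(z-o[2])/d[2]
def proj(p,X):
    E=np.array(p["extrinsics"]);c=np.asarray(X)@E[:3,:3].T+E[:3,3];f=K(p)
    return np.stack([p["cx"]+f*c[...,0]/-c[...,2],p["cy"]-f*c[...,1]/-c[...,2]],-1)
def tri(a,ua,b,ub):
    A=[];y=[]
    for p,u in((a,ua),(b,ub)):
        o,d=ray(p,u);d=d/np.linalg.norm(d);P=np.eye(3)-np.outer(d,d);A.append(P);y.append(P@o)
    return np.linalg.lstsq(np.vstack(A),np.hstack(y),rcond=None)[0]
H=dict(tier_teal=0,tier_orange=0,tier_lilac=0,burr=.028,barrel=.026,maze_ball=.026,rod_teal=.007,rod_orange=.007,mug=0,car=0)
E
python3 - <<'E'
from h import *
np.set_printoptions(precision=4,suppress=True)
S=camera("scene");D=camera("side")
for n,z in H.items():
    for p,l in((S,"scene"),(D,"side")):
        for r in tip_of(p,n)[:4]:
            print(n,l,round(r["confidence"],2),np.array(r["uv"]).round(1),plane(p,r["uv"],z)[:2])
E
```

```text
tier_teal scene 0.79 [429.3 235.6] [0.5035 0.3503]
tier_teal scene 0.63 [291.4 168.4] [ 0.456  -0.0542]
tier_teal side 0.78 [220.9 136.8] [0.5008 0.3411]
tier_orange scene 0.66 [330.4 246.1] [0.6417 0.1296]
tier_orange side 0.88 [260.7 161.1] [0.6308 0.1299]
tier_lilac scene 0.65 [354.8 189.7] [0.4487 0.1323]
tier_lilac side 0.84 [211.9 167. ] [0.4497 0.1263]
burr scene 0.74 [196.6 164.6] [ 0.5783 -0.2917]
burr side 0.95 [262.1 233.8] [ 0.5659 -0.2769]
burr side 0.58 [316. 187.] [ 0.7741 -0.0975]
burr side 0.2 [270.  312.7] [ 0.5402 -0.5293]
barrel scene 0.87 [184.9 194. ] [ 0.6764 -0.2719]
barrel scene 0.85 [250.1 184.1] [ 0.5727 -0.1292]
barrel scene 0.75 [253.9 219.4] [ 0.6681 -0.0727]
barrel scene 0.58 [285.3 200.8] [ 0.5812 -0.0221]
barrel side 0.93 [300.6 220.8] [ 0.6854 -0.2429]
barrel side 0.83 [289.7 202.6] [ 0.6733 -0.1561]
barrel side 0.71 [254.1 200.2] [ 0.5672 -0.1237]
barrel side 0.67 [276.4 187.7] [ 0.6483 -0.0741]
maze_ball scene 0.84 [244.5 134.9] [ 0.4205 -0.2203]
maze_ball side 0.79 [210. 229.] [ 0.4235 -0.228 ]
maze_ball side 0.31 [258.1 161.4] [0.6152 0.0907]
rod_teal side 0.59 [217.3 196.9] [ 0.4555 -0.0611]
rod_orange scene 0.58 [198.  124.9] [ 0.4304 -0.3735]
rod_orange side 0.71 [255.5 198.8] [ 0.5757 -0.0944]
rod_orange side 0.46 [219.3 269. ] [ 0.4374 -0.3632]
mug scene 0.85 [236.6 264.5] [ 0.7888 -0.0626]
mug scene 0.32 [141.  138.9] [ 0.5479 -0.5032]
mug side 0.57 [317.6 187. ] [ 0.7917 -0.0635]
car scene 0.97 [141.2 138.3] [ 0.5457 -0.504 ]
car side 0.73 [253.3 201.1] [ 0.5681 -0.0961]
car side 0.66 [268.9 310.6] [ 0.5422 -0.5045]
```

```bash
cat >> h.py <<'E'
def box(x0,x1,y0,y1,z0,z1): return np.array([[x,y,z] for x in(x0,x1) for y in(y0,y1) for z in(z0,z1)])
def rings(l):
    a=np.linspace(0,2*np.pi,40,endpoint=False);return np.vstack([np.c_[r*np.cos(a),r*np.sin(a),0*a+z] for r,z in l])
def model(n):
    if n.startswith("tier"): return box(-.07,.07,-.07,.07,0,.03)
    if n=="burr": return np.vstack([box(-.028,.028,-.014,.014,-.014,.014),box(-.014,.014,-.028,.028,-.014,.014),box(-.014,.014,-.014,.014,-.028,.028)])+[0,0,.028]
    if n=="barrel": return rings([(.019,0),(.0225,.012),(.024,.026),(.0225,.04),(.019,.052)])
    if n=="maze_ball":
        z=np.linspace(-.026,.03,25);return rings([(np.sqrt(max(0,.03**2-q*q)),q+.026) for q in z])
    if n.startswith("rod"):
        a=np.radians(np.arange(6)*60+0);c=.014/np.sqrt(3);
        return np.array([[x,c*np.cos(t),.007+c*np.sin(t)] for x in(-.045,.045) for t in a])
from scipy.optimize import minimize
def fit(n,views,x0,sym):
    """views: list of (picture,mask). silhouettes IoU (hulls)"""
    M=model(n);ms=[]
    for p,m in views:
        cs,_=cv2.findContours(m.astype(np.uint8),cv2.RETR_EXTERNAL,cv2.CHAIN_APPROX_NONE)
        c=max(cs,key=cv2.contourArea);h=cv2.convexHull(c)
        ys,xs=np.where(m);u0=np.array([xs.min()-15,ys.min()-15]);w=(xs.max()-xs.min()+30,ys.max()-ys.min()+30)
        mm=np.zeros(m.shape,np.uint8);cv2.fillConvexPoly(mm,h,1)
        mm=mm[max(0,u0[1]):u0[1]+w[1],max(0,u0[0]):u0[0]+w[0]];u0=np.maximum(u0,0)
        ms.append((p,cv2.resize(mm,None,fx=8,fy=8,interpolation=cv2.INTER_NEAREST),u0))
    def cost(v):
        c,s=np.cos(v[2]),np.sin(v[2]);X=M@np.array([[c,s,0],[-s,c,0],[0,0,1]])+[v[0],v[1],0];e=0
        for p,mm,u0 in ms:
            q=(proj(p,X)-u0+.5)*8-.5;im=np.zeros(mm.shape,np.uint8)
            cv2.fillConvexPoly(im,cv2.convexHull(np.round(q*16).astype(np.int32)),1,shift=4)
            e+=1-(im&mm).sum()/(im|mm).sum()
        return e/len(ms)
    best=None
    for yaw in sym:
        r=minimize(cost,[x0[0],x0[1],yaw],method="Nelder-Mead",options=dict(initial_simplex=[[x0[0]+a,x0[1]+b,yaw+c] for a,b,c in((0,0,0),(.01,0,.05),(0,.01,-.05),(-.005,-.005,.15))],xatol=1e-4,fatol=1e-5))
        if best is None or r.fun<best.fun: best=r
    return best.x,best.fun
E
cat > m.py <<'E'
from h import *
np.set_printoptions(precision=4,suppress=True)
S=camera("scene");D=camera("side")
X0=dict(tier_teal=(.502,.345),tier_orange=(.636,.13),tier_lilac=(.449,.129),burr=(.57,-.285),barrel=(.57,-.126),maze_ball=(.422,-.224),rod_teal=(.456,-.06),rod_orange=(.434,-.368))
for n,x in X0.items():
    vs=[]
    for p in(S,D):
        rs=regions_of(p,n);u=proj(p,[x[0],x[1],H[n]])
        rs=[r for r in rs if np.linalg.norm(np.array(r["uv"])-u)<12]
        vs.append((p,rs[0]["pixels"]) if rs else None)
    sym=[0] if n in("barrel","maze_ball") else ([-.2,.1] if n[0]=="t" else (np.arange(0,90,15)*np.pi/180 if n=="burr" else np.arange(0,180,20)*np.pi/180))
    for l,v in(("S",[vs[0]]),("D",[vs[1]]),("both",vs)):
        if None in v: print(n,l,"none");continue
        r=fit(n,v,x,sym);print(n,l,r[0][:2],np.degrees(r[0][2]).round(1),round(r[1],3))
E
python3 m.py
```

```text
tier_teal S [0.5032 0.3444] -8.1 0.089
tier_teal D [0.4965 0.3387] -11.8 0.077
tier_teal both [0.4994 0.3416] -11.6 0.089
tier_orange S [0.6445 0.1279] -3.9 0.078
tier_orange D [0.6366 0.1248] -1.9 0.068
tier_orange both [0.6402 0.125 ] -4.9 0.081
tier_lilac S [0.4556 0.1352] -11.1 0.066
tier_lilac D [0.4501 0.1311] -11.1 0.034
tier_lilac both [0.4512 0.1321] -11.1 0.066
burr S [ 0.5724 -0.2807] 28.7 0.093
burr D [ 0.5678 -0.2841] 76.7 0.087
burr both [ 0.5683 -0.2832] 76.4 0.118
barrel S [ 0.5704 -0.1203] -1.6 0.062
barrel D none
barrel both none
maze_ball S [ 0.4298 -0.2161] -4.2 0.073
maze_ball D [ 0.4271 -0.2184] -1.9 0.077
maze_ball both [ 0.4281 -0.217 ] -3.3 0.088
rod_teal S [ 0.4593 -0.0589] 3.6 0.236
rod_teal D [ 0.4558 -0.0616] 181.8 0.192
rod_teal both [ 0.4579 -0.0601] 2.7 0.236
rod_orange S [ 0.4389 -0.3673] 112.5 0.203
rod_orange D [ 0.4353 -0.3701] 111.2 0.227
rod_orange both [ 0.4364 -0.3686] 111.7 0.24
```

```bash
python3 - <<'E'
import cv2
a=cv2.imread("pics/scene0.png")[200:360,230:500];cv2.imwrite("pics/crop1.png",cv2.resize(a,None,fx=2.8,fy=2.8,interpolation=cv2.INTER_CUBIC))
E
```

```text
(no output)
```

View pics/crop1.png

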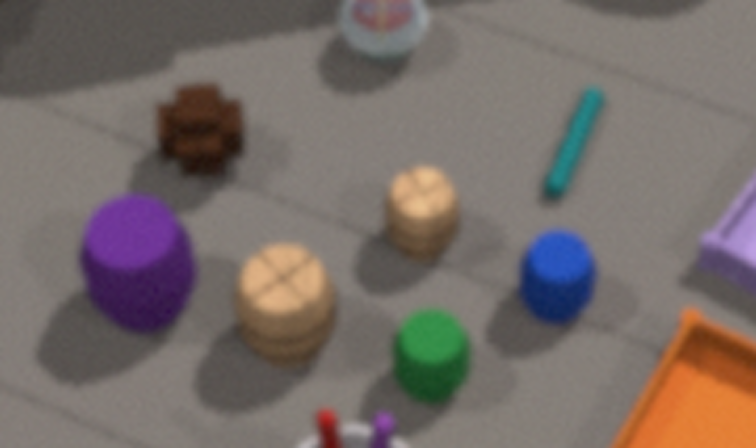

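Candidates for the barrel (scene, 768-wide picture): the beech ones at (380,275) and (332,307), plus purple (279,293), green (384,327) and blue (429,298). The one at (380,275) is beech and clearly the smaller of the two beech ones, as the crop confirms, so that is the one meant. Other positions: burr (301,246), ball (367,207), teal rod (435,251), orange rod (298,191); the tiers are on the right.

```bash
cat > d.py <<'E'
import sys
from h import *
np.set_printoptions(precision=2,suppress=True)
def go(x,y,z,yaw=None):
    s=get_state();w,a,b,c=s["tcp_rot"]
    from scipy.spatial.transform import Rotation as Ro
    R=Ro.from_quat([a,b,c,w]).as_matrix();d=R.T@(np.array([x,y,z])-s["eef_pos"])*100
    ty=np.degrees(np.arctan2(R[1,1],R[0,1]))   # jaw direction
    print("jaw",ty.round(1),"shift cm",d, "rows>=",np.ceil(np.linalg.norm(d)/4.17), end=" ")
    if yaw is not None:
        t=(ty-yaw+90)%180-90; print("turn",round(t,2),end=" ")
    print("t",s["time_s"],"F",s["wrist_force"],"w",round(s["width"],4),"q",s["joint_pos"],"p",s["eef_pos"].round(4))
if __name__=="__main__": go(*map(float,sys.argv[1:]))
E
python3 d.py .54 -.28 .22
python3 - <<'E'
from h import *
p=camera("wrist");s=get_state()
for z in (.23,.1,.03,0): print(proj(p,[*s["eef_pos"][:2],z]))
E
```

```text
jaw -76.5 shift cm [ 45.96 -25.16   1.13] rows>= 13.0 t 2.15 F [-0.1  -0.24  0.19] w 0.0855 q [ 1.6   0.5  -0.43  1.55  0.22  1.14 -0.21] p [ 0.15 -0.63  0.23]
[258.5699885 247.292133 ]
[258.05307038 183.22429412]
[257.9250559  167.35793014]
[257.88389757 162.25668651]
```

```bash
sed -i 's/"p",s\["eef_pos"\].round(4)/"p",(s["eef_pos"]*1000).round(1)/' d.py
python3 -m jog '[[[3.6,-1.97,0.09,0],[3.6,-1.97,0.09,0],[3.6,-1.97,0.09,0],[3.6,-1.97,0.09,0],[3.6,-1.97,0.09,0],[3.6,-1.97,0.09,0],[3.6,-1.97,0.09,0],[3.6,-1.97,0.09,0],[3.6,-1.97,0.09,0],[3.6,-1.97,0.09,0],[3.6,-1.97,0.09,0],[2.5,-1.5,0.1,0]]]' 1
python3 d.py .54 -.28 .22
cat > w.py <<'E'
import sys
from h import *
p=camera("wrist");cv2.imwrite(f"pics/{sys.argv[1]}.png",cv2.resize(p["image"][:,:,::-1],(768,576),interpolation=cv2.INTER_CUBIC))
E
python3 w.py w1
```

```text
time_s: 3.2
eef_pos: [0.5102, -0.3047, 0.2209]
tcp_rot: [-0.0, 0.993, 0.119, 0.001]
wrist_force: [0.8, -0.5, 0.0]
width: 0.0854
jaw -76.3 shift cm [ 3.48 -1.69  0.1 ] rows>= 1.0 t 3.2 F [ 0.76 -0.47  0.02] w 0.0854 q [ 0.94  0.44 -0.58  1.7   0.27  1.08 -1.06] p [ 510.2 -304.7  220.9]
```

View pics/w1.png

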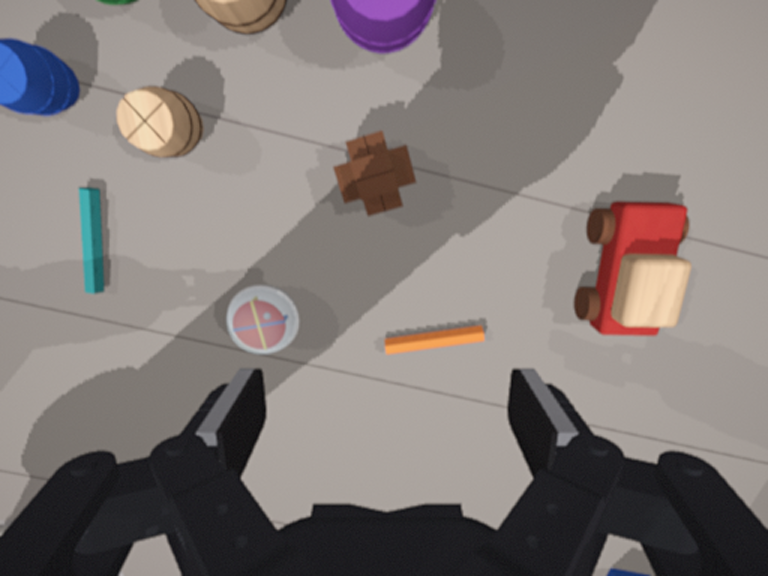

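The wrist view shows all five toys: burr (375,175), small beech barrel (155,122), ball (262,320), teal rod (91,240), orange rod (435,338). I'll fit them all from it.

```bash
cat > mw.py <<'E'
from h import *
import sys
np.set_printoptions(precision=4,suppress=True)
p=camera("wrist")
X0=dict(burr=(.57,-.283),barrel=(.569,-.122),maze_ball=(.428,-.217),rod_teal=(.458,-.06),rod_orange=(.437,-.3685))
if len(sys.argv)>1: X0={sys.argv[1]:(float(sys.argv[2]),float(sys.argv[3]))}
for n,x in X0.items():
    u=proj(p,[x[0],x[1],H[n]])
    for r in tip_of(p,n):
        if np.linalg.norm(np.array(r["uv"])-u)<30: print(n,"tip",plane(p,r["uv"],H[n])[:2])
    rs=[r for r in regions_of(p,n) if np.linalg.norm(np.array(r["uv"])-u)<30]
    if not rs: print(n,"none");continue
    sym=[0] if n in("barrel","maze_ball") else (np.arange(0,90,15)*np.pi/180 if n=="burr" else ([-.2,.1] if n[0]=="t" else np.arange(0,180,20)*np.pi/180))
    r=fit(n,[(p,rs[0]["pixels"])],x,sym);print(n,"fit",r[0][:2],np.degrees(r[0][2]).round(1),round(r[1],3))
    if n=="burr":
        q=min((np.linalg.norm(0*u),a) for a in [0]); 
E
python3 mw.py
```

```text
burr tip [ 0.5737 -0.278 ]
burr fit [ 0.5688 -0.281 ] 31.0 0.053
barrel tip [ 0.5665 -0.1199]
barrel fit [ 0.5672 -0.12  ] 0.8 0.047
maze_ball tip [ 0.429  -0.2098]
maze_ball fit [ 0.4279 -0.215 ] 1.3 0.029
rod_teal tip [ 0.4542 -0.0595]
rod_teal fit [ 0.4564 -0.0575] 5.1 0.097
rod_orange tip [ 0.4348 -0.3649]
rod_orange fit [ 0.4359 -0.3671] 112.5 0.095
```

```bash
python3 d.py .569 -.281 .13 -60
```

```text
jaw -76.6 shift cm [ 6.74 -1.31  9.05] rows>= 3.0 turn -16.59 t 3.8 F [-0.83  0.11 -0.16] w 0.0856 q [ 0.95  0.44 -0.58  1.71  0.27  1.08 -1.05] p [ 506.4 -309.3  220.5]
```

```bash
python3 -m jog '[[[2.25,-0.44,3.0,0],[2.25,-0.44,3.0,0],[2.25,-0.44,3.0,0],[0,0,0,-5.5],[0,0,0,-5.5],[0,0,0,-5.6],[0,0,0,0],[0,0,0,0]]]' 1
python3 mw.py burr .569 -.281;python3 d.py .569 -.281 .13 -60;python3 w.py w2
```

```text
time_s: 4.47
eef_pos: [0.5694, -0.2802, 0.1303]
tcp_rot: [-0.0, 0.966, 0.258, 0.0]
wrist_force: [-0.2, -0.7, 0.1]
width: 0.0854
burr tip [ 0.5695 -0.2818]
burr fit [ 0.5692 -0.2808] 29.3 0.034
jaw -60.0 shift cm [-0.09  0.05  0.07] rows>= 1.0 turn -0.04 t 4.6167 F [-0.36  0.25 -0.7 ] w 0.0853 q [ 0.85  0.62 -0.6   1.67  0.41  0.98 -0.95] p [ 569.6 -280.1  130.7]
```

View pics/w2.png

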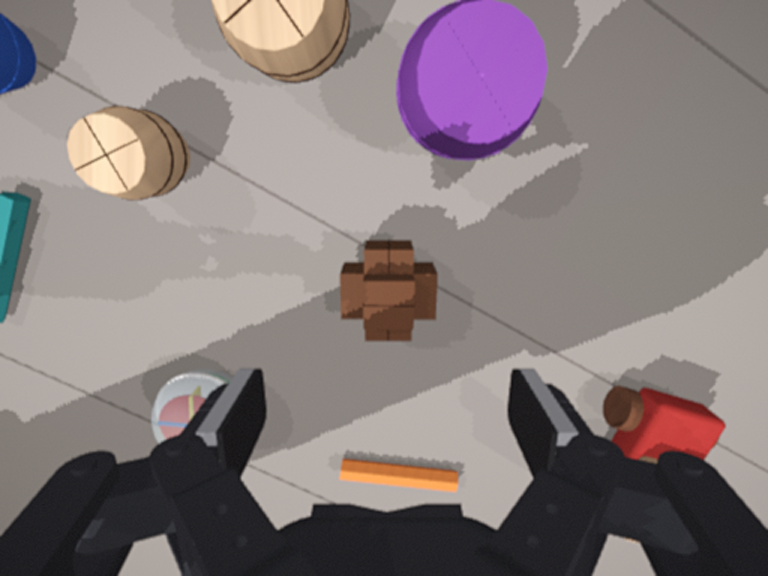

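The burr (388,290) is square with the jaws and centred, so I go down and grip.

```bash
python3 -m jog '[[[-0.03,0.02,3.1,0],[-0.03,0.02,3.1,0],[-0.03,0.01,3.1,0],[0,0,3.1,0],[0,0,0,0]]]' 1
python3 -m jog '[[[0,0,0,0],[0,0,0,0],[0,0,0,0],[0,0,0,0],[0,0,0,0],[0,0,0,0],[0,0,0,0],[0,0,0,0]]]' -1
python3 -m jog '[[[0,0,-3,0],[0,0,-3,0],[0,0,0,0]]]'
```

```text
time_s: 5.08
eef_pos: [0.5642, -0.2791, 0.0004]
tcp_rot: [-0.003, 0.966, 0.259, -0.004]
wrist_force: [-1.9, -0.1, -1.7]
width: 0.0851
time_s: 5.75
eef_pos: [0.5711, -0.2814, 0.0092]
tcp_rot: [0.002, 0.966, 0.26, 0.002]
wrist_force: [0.1, 0.9, 7.4]
width: 0.055
time_s: 6.0
eef_pos: [0.5734, -0.2821, 0.0731]
tcp_rot: [0.003, 0.966, 0.26, 0.004]
wrist_force: [2.1, 0.3, -0.0]
width: 0.055
```

```bash
python3 -m jog '[[[0,0,-4,0],[0,0,-4,0],[0,0,-3,0],[0,0,0,-7],[0,0,0,-7],[0,0,0,-7],[0,0,0,-7],[0,0,0,-7],[0,0,0,-7],[0,0,0,-7],[0,0,0,0]]]'; python3 d.py .47 .31 .2 -11
```

```text
time_s: 6.92
eef_pos: [0.5689, -0.281, 0.1767]
tcp_rot: [0.0, 0.77, 0.638, 0.0]
wrist_force: [0.2, 0.2, -1.0]
width: 0.0549
jaw -10.7 shift cm [ 56.24 -20.66  -2.35] rows>= 15.0 turn 0.33 t 6.9167 F [ 0.21  0.17 -0.97] w 0.0549 q [ 0.99  0.63 -0.82  1.63  0.51  1.1  -0.16] p [ 568.9 -281.   176.7]
```

```bash
python3 -m jog '[[[3.7,-1.36,-0.2,0],[3.7,-1.36,-0.2,0],[3.7,-1.36,-0.2,0],[3.7,-1.36,-0.2,0],[3.7,-1.36,-0.2,0],[3.7,-1.36,-0.2,0],[3.7,-1.36,-0.2,0],[3.7,-1.36,-0.2,0],[3.7,-1.36,-0.2,0],[3.7,-1.36,-0.2,0],[3.7,-1.36,0,0],[3.7,-1.36,0,0]]]'; python3 -m jog '[[[3.7,-1.36,0,0],[3.7,-1.36,0,0],[2,-0.7,0,0],[0,0,0,0],[0,0,0,0]]]'; python3 d.py .47 .31 .2 -11; python3 w.py w3
python3 mw.py tier_teal .5 .342;python3 mw.py tier_lilac .452 .132
```

```text
time_s: 7.92
eef_pos: [0.4924, 0.1877, 0.1971]
tcp_rot: [0.001, 0.773, 0.635, 0.0]
wrist_force: [1.0, -0.3, -0.4]
width: 0.0551
time_s: 8.33
eef_pos: [0.476, 0.2867, 0.1968]
tcp_rot: [0.0, 0.771, 0.637, 0.0]
wrist_force: [0.6, -0.9, -1.0]
width: 0.0552
jaw -10.9 shift cm [ 2.17 -1.03 -0.32] rows>= 1.0 turn 0.15 t 8.3333 F [ 0.64 -0.92 -0.99] w 0.0552 q [ 0.13  0.5  -0.94  1.81  0.46  1.06 -1.17] p [476.  286.7 196.8]
tier_teal tip [0.4984 0.3471]
tier_teal fit [0.4999 0.3491] -11.6 0.079
tier_lilac fit [0.4466 0.1422] -17.7 0.216
```

View pics/w3.png

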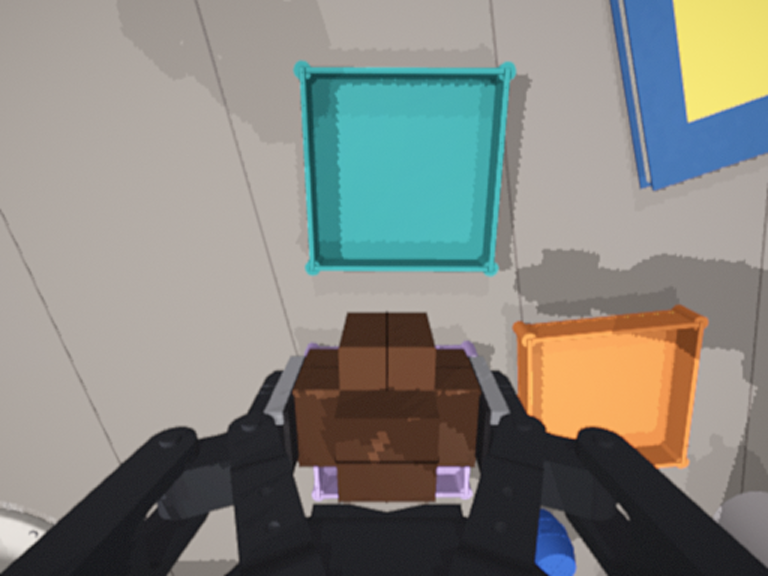

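```bash
python3 - <<'E'
from h import *
p=camera("wrist")
P=np.array([plane(p,(np.array(u)+.5)/1.5-.5,.03) for u in((303,70),(508,70),(492,268),(312,268))])
print(P.round(4),P.mean(0).round(4)); 
for i in range(4):
    d=P[(i+1)%4]-P[i];print(np.hypot(*d[:2]).round(4),np.degrees(np.arctan2(d[1],d[0])).round(1))
E
python3 d.py .5044 .3805 .1 -11
```

```text
[[0.4487 0.4221 0.03  ]
 [0.5809 0.3961 0.03  ]
 [0.555  0.2638 0.03  ]
 [0.4212 0.29   0.03  ]] [0.5014 0.343  0.03  ]
0.1347 -11.1
0.1348 -101.1
0.1363 168.9
0.1349 78.2
jaw -11.0 shift cm [10.01  0.8   9.64] rows>= 4.0 turn -0.02 t 8.7333 F [-1.02  0.5  -1.45] w 0.0555 q [ 0.14  0.5  -0.94  1.81  0.46  1.06 -1.17] p [477.4 283.8 196.4]
```

```bash
python3 d.py .507 .375 .1 -11;  python3 -m jog '[[[3.2,0.3,0,0],[3.2,0.3,0,0],[3.1,0.35,0,0],[0,0,3,0],[0,0,3.5,0],[0,0,3.5,0],[0,0,0,0],[0,0,0,0]]]'; python3 d.py .507 .375 .0135 -11
```

```text
jaw -11.0 shift cm [9.52 1.16 9.64] rows>= 4.0 turn -0.02 t 8.7333 F [-1.02  0.5  -1.45] w 0.0555 q [ 0.14  0.5  -0.94  1.81  0.46  1.06 -1.17] p [477.4 283.8 196.4]
time_s: 9.4
eef_pos: [0.5031, 0.375, 0.0948]
tcp_rot: [-0.0, 0.771, 0.637, -0.002]
wrist_force: [0.1, 0.6, -0.8]
width: 0.055
jaw -10.9 shift cm [0.1  0.41 8.13] rows>= 2.0 turn 0.08 t 9.4 F [ 0.08  0.61 -0.8 ] w 0.055 q [-0.12  0.74 -0.81  1.7   0.62  0.99 -1.35] p [503.1 375.   94.8]
```

```bash
python3 -m jog '[[[0,0.1,2.5,0],[0,0.1,2.2,0],[0,0,1.5,0],[0,0,0.8,0],[0,0,0.4,0],[0,0,0,0],[0,0,0,0],[0,0,0,0]]]'; python3 d.py .507 .375 .0135 -11; python3 w.py w4
```

```text
time_s: 10.07
eef_pos: [0.5068, 0.3769, 0.0238]
tcp_rot: [0.0, 0.771, 0.637, 0.001]
wrist_force: [0.1, 0.6, -1.0]
width: 0.0552
jaw -10.9 shift cm [-0.19  0.05  1.03] rows>= 1.0 turn 0.11 t 10.0667 F [ 0.07  0.57 -1.04] w 0.0552 q [-0.16  0.83 -0.74  1.72  0.7   0.88 -1.4 ] p [506.8 376.9  23.8]
```

View pics/w4.png

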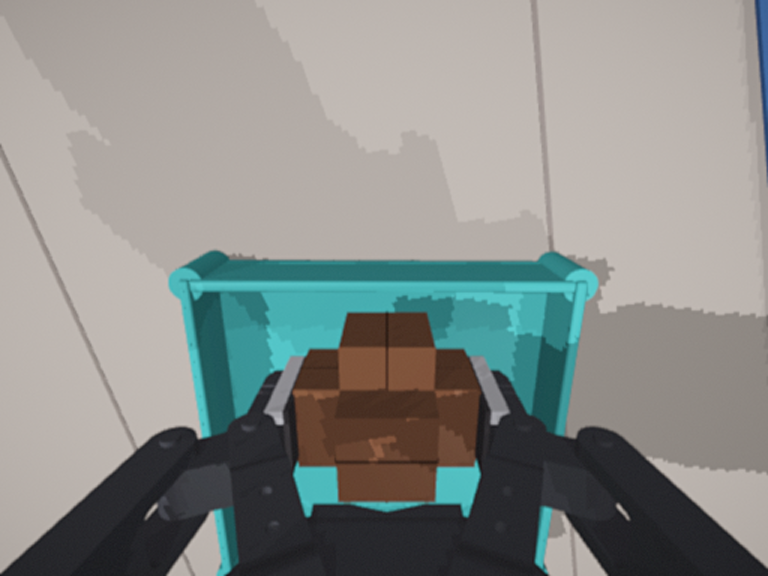

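```bash
python3 -m jog '[[[0,0,0.5,0],[0,0,0.3,0],[0,0,0.1,0],[0,0,0,0],[0,0,0,0],[0,0,0,0]]]'; python3 -m jog '[[[0,0,0.1,0],[0,0,0,0],[0,0,0,0]]]';python3 -m jog '[[[0,0,0.1,0],[0,0,0,0],[0,0,0,0]]]'
```

```text
time_s: 10.62
eef_pos: [0.506, 0.3761, 0.0133]
tcp_rot: [-0.0, 0.771, 0.637, -0.0]
wrist_force: [-0.4, 0.1, -0.7]
width: 0.0553
time_s: 10.87
eef_pos: [0.5061, 0.3761, 0.0132]
tcp_rot: [0.0, 0.771, 0.637, 0.0]
wrist_force: [-2.5, -1.8, 6.5]
width: 0.0552
time_s: 11.12
eef_pos: [0.5061, 0.3761, 0.0132]
tcp_rot: [0.001, 0.771, 0.637, -0.0]
wrist_force: [-3.6, -4.3, 12.3]
width: 0.0551
```

```bash
python3 -m jog '[[[0,0,-0.1,0],[0,0,0,0],[0,0,0,0],[0,0,0,0]]]' 0.7; python3 -m jog '[[[0,0,-0.5,0],[0,0,-2,0],[0,0,-4,0],[0,0,-4,0],[0,0,-4,0],[0,0,0,0],[0,0,0,0]]]' 0.7;python3 w.py w5; python3 d.py .567 -.12 .2 -76
```

```text
time_s: 11.45
eef_pos: [0.5062, 0.3761, 0.0122]
tcp_rot: [-0.0, 0.771, 0.637, -0.0]
wrist_force: [-0.2, -0.8, -0.1]
width: 0.0723
time_s: 12.03
eef_pos: [0.5076, 0.3777, 0.1608]
tcp_rot: [0.0, 0.771, 0.637, 0.003]
wrist_force: [0.1, 0.2, -0.2]
width: 0.0727
jaw -10.9 shift cm [-47.58  15.31  -4.17] rows>= 13.0 turn 65.1 t 12.0833 F [ 0.72 -0.57 -0.4 ] w 0.0728 q [-0.08  0.67 -0.86  1.66  0.56  1.08 -1.3 ] p [506.7 376.2 158.5]
```

View pics/w5.png

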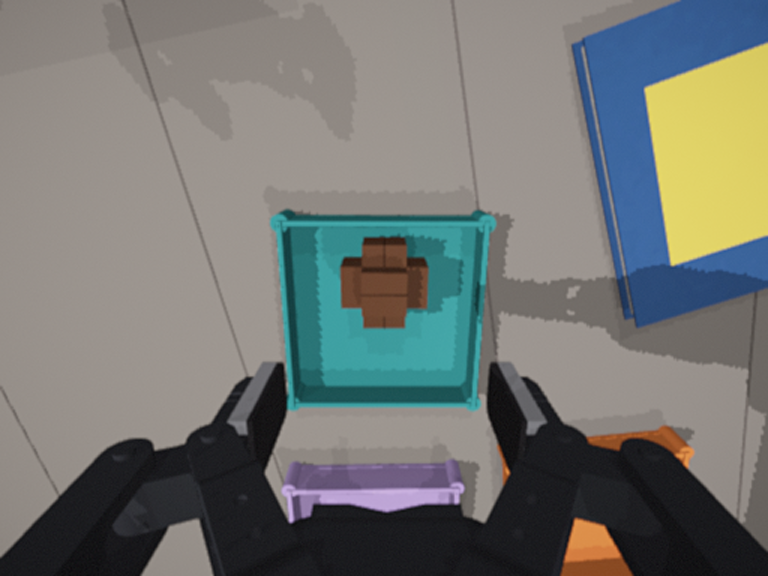

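Burr sits flat in the teal tier at (385,283). Now the small barrel.

```bash
python3 -m jog '[[[-3.8,1.22,-0.33,0],[-3.8,1.22,-0.33,0],[-3.8,1.22,-0.33,0],[-3.8,1.22,-0.33,0],[-3.8,1.22,-0.33,0],[-3.8,1.22,-0.33,0],[-3.8,1.22,-0.33,0],[-3.8,1.22,-0.33,0],[-3.8,1.22,-0.33,0],[-3.8,1.22,-0.33,0],[-3.8,1.22,-0.33,0],[-3.8,1.22,-0.33,0]]]' 1;python3 -m jog '[[[-2,0.6,0,0],[0,0,2,0],[0,0,3,0],[0,0,2.5,0],[0,0,0,0],[0,0,0,0]]]'; python3 mw.py barrel .567 -.12;python3 d.py .567 -.12 .1; python3 w.py w6
```

```text
time_s: 13.08
eef_pos: [0.5623, -0.1016, 0.1954]
tcp_rot: [-0.001, 0.771, 0.637, -0.001]
wrist_force: [1.3, 0.6, -0.4]
width: 0.0858
time_s: 13.58
eef_pos: [0.5637, -0.1196, 0.1197]
tcp_rot: [-0.002, 0.771, 0.637, -0.001]
wrist_force: [0.2, 0.5, 0.2]
width: 0.0853
barrel tip [ 0.565  -0.1214]
barrel fit [ 0.5676 -0.119 ] 2.1 0.049
jaw -10.9 shift cm [-0.03  0.02  2.32] rows>= 1.0 t 13.7333 F [1.06 0.1  0.11] w 0.0853 q [ 0.79  0.62 -0.84  1.81  0.56  0.96 -0.48] p [ 566.9 -119.7  123.2]
```

View pics/w6.png

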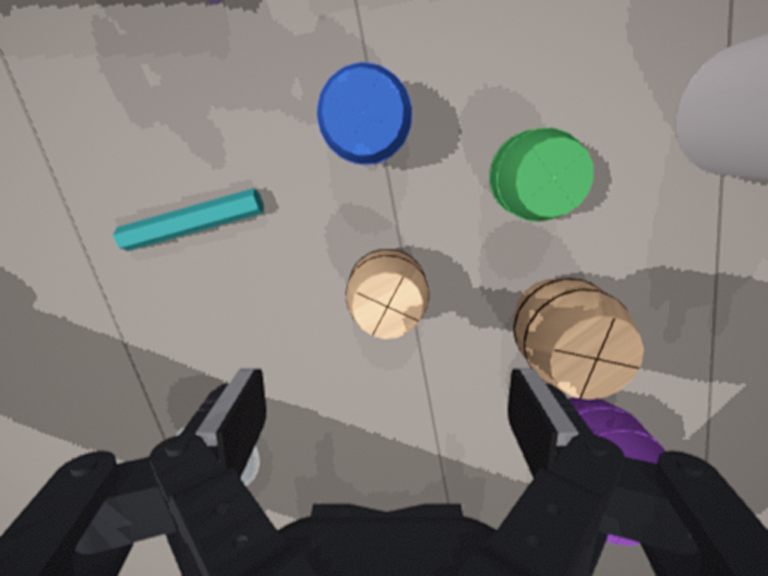

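The small beech barrel (387,295) is centred between the open fingers; the big beech one (580,340) stays clear.

```bash
python3 -m jog '[[[0.05,0.03,3,0],[0,0,3.5,0],[0,0,3,0],[0,0,1.5,0],[0,0,0.6,0],[0,0,0,0],[0,0,0,0]]]' 1
python3 -m jog '[[[0,0,0,0],[0,0,0,0],[0,0,0,0],[0,0,0,0],[0,0,0,0],[0,0,0,0],[0,0,0,0],[0,0,0,0]]]' -1
python3 -m jog '[[[0,0,-2,0],[0,0,-4,0],[0,0,-4,0],[0,0,-4,0],[0,0,-4,0],[0,0,-1,0],[0,0,0,0]]]'; python3 d.py .4945 .3077 .2 -11
```

```text
time_s: 14.37
eef_pos: [0.5676, -0.1195, 0.0075]
tcp_rot: [0.001, 0.771, 0.637, 0.001]
wrist_force: [-0.5, -0.8, 0.3]
width: 0.0851
time_s: 15.03
eef_pos: [0.5673, -0.12, 0.0077]
tcp_rot: [0.001, 0.771, 0.637, 0.0]
wrist_force: [-1.5, -0.3, 7.0]
width: 0.0465
time_s: 15.62
eef_pos: [0.569, -0.1199, 0.2005]
tcp_rot: [0.003, 0.771, 0.637, 0.002]
wrist_force: [0.7, -0.1, -1.5]
width: 0.0466
jaw -10.9 shift cm [ 40.58 -15.4   -0.12] rows>= 11.0 turn 0.1 t 15.6167 F [ 0.73 -0.12 -1.46] w 0.0466 q [ 0.84  0.53 -0.9   1.75  0.47  1.08 -0.41] p [ 569.  -119.9  200.5]
```

```bash
python3 -m jog '[[[3.7,-1.4,0,0],[3.7,-1.4,0,0],[3.7,-1.4,0,0],[3.7,-1.4,0,0],[3.7,-1.4,0,0],[3.7,-1.4,0,0],[3.7,-1.4,0,0],[3.7,-1.4,0,0],[3.7,-1.4,0,0],[3.7,-1.4,0,0],[3.5,-1.4,0,0],[0,0,0,0]]]'; python3 -m jog '[[[0,0,0,0],[0,0,0,0]]]';python3 d.py .494 .3077 .03 -11
```

```text
time_s: 16.62
eef_pos: [0.4863, 0.3168, 0.1958]
tcp_rot: [-0.003, 0.767, 0.641, 0.001]
wrist_force: [0.5, 1.2, 0.3]
width: 0.0464
time_s: 16.78
eef_pos: [0.4908, 0.3064, 0.1946]
tcp_rot: [0.0, 0.771, 0.637, -0.001]
wrist_force: [-0.3, -0.3, -1.7]
width: 0.0465
jaw -10.8 shift cm [ 0.22  0.32 16.45] rows>= 4.0 turn 0.17 t 16.7833 F [-0.26 -0.29 -1.75] w 0.0465 q [ 0.09  0.55 -0.93  1.76  0.49  1.09 -1.2 ] p [490.8 306.4 194.6]
```

```bash
python3 -m jog '[[[0.1,0.1,3,0],[0.1,0.1,4,0],[0,0,4,0],[0,0,2.5,0],[0,0,1.5,0],[0,0,1,0],[0,0,0,0],[0,0,0,0]]]'; python3 w.py w7; python3 d.py .494 .3077 .012 -11
```

```text
time_s: 17.45
eef_pos: [0.4946, 0.3086, 0.0367]
tcp_rot: [0.0, 0.771, 0.636, 0.0]
wrist_force: [-0.2, 1.0, -0.3]
width: 0.0465
jaw -10.9 shift cm [-0.17 -0.08  2.54] rows>= 1.0 turn 0.08 t 17.5 F [-0.34  0.23 -0.62] w 0.0465 q [-0.03  0.75 -0.77  1.84  0.69  0.84 -1.35] p [495.  309.2  37.4]
```

View pics/w7.png

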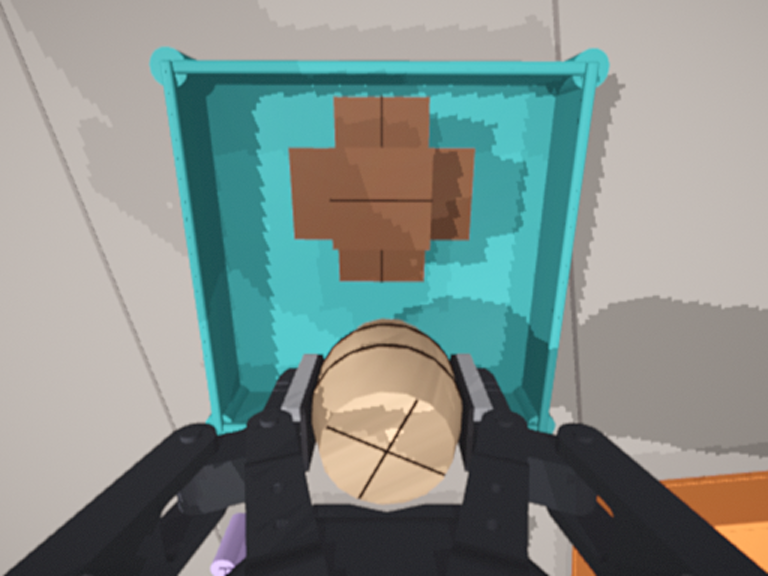

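```bash
python3 -m jog '[[[-0.1,0,1.2,0],[0,0,0.8,0],[0,0,0.3,0],[0,0,0.1,0],[0,0,0,0],[0,0,0,0],[0,0,0,0]]]'; python3 -m jog '[[[0,0,0.1,0],[0,0,0,0],[0,0,0,0]]]';python3 -m jog '[[[0,0,0.1,0],[0,0,0,0],[0,0,0,0]]]'
```

```text
time_s: 18.08
eef_pos: [0.4938, 0.308, 0.0121]
tcp_rot: [-0.0, 0.771, 0.637, 0.0]
wrist_force: [-0.4, -0.4, -0.9]
width: 0.0464
time_s: 18.33
eef_pos: [0.4938, 0.308, 0.0117]
tcp_rot: [0.0, 0.771, 0.637, 0.0]
wrist_force: [-1.2, -1.1, 5.2]
width: 0.0463
time_s: 18.58
eef_pos: [0.4939, 0.308, 0.0116]
tcp_rot: [0.001, 0.771, 0.637, 0.0]
wrist_force: [-3.5, -3.8, 14.1]
width: 0.0464
```

```bash
python3 -m jog '[[[0,0,-0.1,0],[0,0,0,0],[0,0,0,0],[0,0,0,0]]]' 0.5; python3 -m jog '[[[0,0,-0.5,0],[0,0,-2,0],[0,0,-4,0],[0,0,-4,0],[0,0,-4,0],[0,0,-4,0],[0,0,0,0],[0,0,0,0]]]' 0.5;python3 w.py w8; python3 d.py .428 -.215 .2 -11
```

```text
time_s: 18.92
eef_pos: [0.4937, 0.3077, 0.0108]
tcp_rot: [-0.0, 0.771, 0.637, -0.0]
wrist_force: [0.0, -0.9, 0.9]
width: 0.0641
time_s: 19.58
eef_pos: [0.4952, 0.3089, 0.1992]
tcp_rot: [0.001, 0.771, 0.637, 0.003]
wrist_force: [0.4, -0.5, -0.7]
width: 0.0642
jaw -10.9 shift cm [-52.58   3.39  -0.32] rows>= 13.0 turn 0.1 t 19.6333 F [ 0.91 -0.6  -1.08] w 0.0641 q [ 0.09  0.55 -0.93  1.75  0.5   1.09 -1.2 ] p [494.2 307.7 197. ]
```

View pics/w8.png

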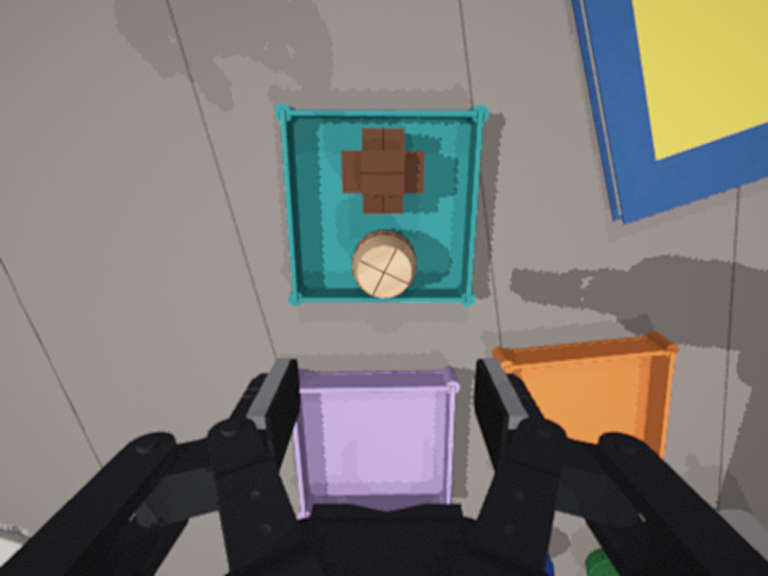

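```bash
python3 -m jog '[[[-4.1,0.26,0,0],[-4.1,0.26,0,0],[-4.1,0.26,0,0],[-4.1,0.26,0,0],[-4.1,0.26,0,0],[-4.1,0.26,0,0],[-4.1,0.26,0,0],[-4.1,0.26,0,0],[-4.1,0.26,0,0],[-4.1,0.26,0,0],[-4.1,0.26,0,0],[-4.1,0.26,0,0]]]' 1;python3 -m jog '[[[-3,0.2,0,0],[0,0,2,0],[0,0,3,0],[0,0,2.5,0],[0,0,0,0],[0,0,0,0],[0,0,0,0]]]'; python3 mw.py maze_ball .428 -.215;python3 d.py .428 -.215 .1; python3 w.py w9
```

```text
time_s: 20.63
eef_pos: [0.4294, -0.1831, 0.1948]
tcp_rot: [-0.001, 0.771, 0.637, -0.001]
wrist_force: [1.1, -0.0, 0.1]
width: 0.0849
time_s: 21.22
eef_pos: [0.428, -0.2106, 0.1214]
tcp_rot: [-0.0, 0.771, 0.637, 0.0]
wrist_force: [-0.8, 0.6, 0.2]
width: 0.0853
maze_ball tip [ 0.4286 -0.2169]
maze_ball fit [ 0.4287 -0.2148] 1.4 0.033
jaw -10.9 shift cm [-0.36 -0.01  2.23] rows>= 1.0 t 21.3667 F [-0.76 -0.17  0.23] w 0.0856 q [ 1.12  0.45 -0.86  2.06  0.47  0.83 -0.21] p [ 428.7 -211.4  122.3]
```

View pics/w9.png

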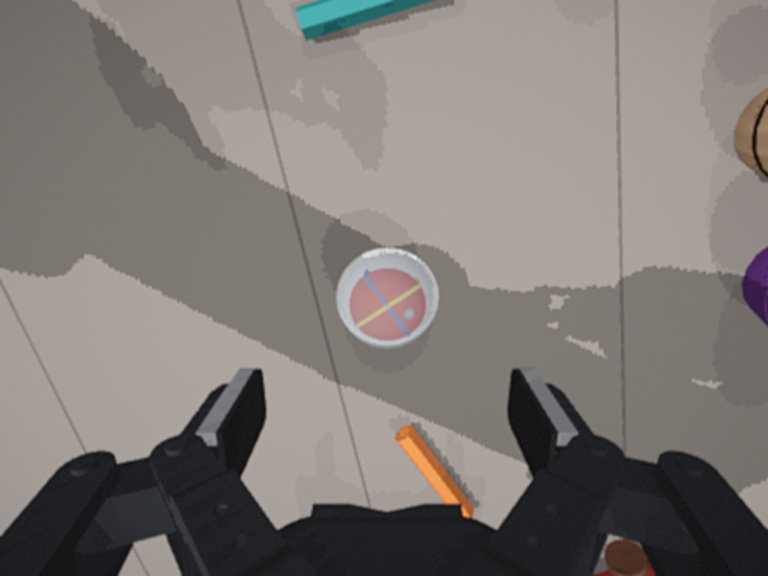

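```bash
python3 -m jog '[[[-0.36,0.02,3,0],[0,0,3.5,0],[0,0,3,0],[0,0,1.5,0],[0,0,0.7,0],[0,0,0,0],[0,0,0,0]]]' 1
python3 -m jog '[[[0,0,0,0],[0,0,0,0],[0,0,0,0],[0,0,0,0],[0,0,0,0],[0,0,0,0],[0,0,0,0]]]' -1
python3 -m jog '[[[0,0,-2,0],[0,0,-4,0],[0,0,-4,0],[0,0,-4,0],[0,0,-4,0],[0,0,-1,0],[0,0,0,0]]]'; python3 d.py .60 .04 .2 -5
```

```text
time_s: 22.0
eef_pos: [0.4281, -0.2149, 0.0049]
tcp_rot: [0.001, 0.771, 0.637, 0.0]
wrist_force: [-0.5, -0.5, -0.2]
width: 0.0855
time_s: 22.58
eef_pos: [0.4282, -0.2154, 0.0057]
tcp_rot: [0.001, 0.771, 0.637, 0.0]
wrist_force: [-1.9, 1.2, 9.4]
width: 0.0577
time_s: 23.17
eef_pos: [0.4295, -0.2161, 0.1978]
tcp_rot: [0.004, 0.771, 0.637, 0.0]
wrist_force: [0.5, -0.1, -1.7]
width: 0.0574
jaw -10.9 shift cm [28.37 11.89 -0.26] rows>= 8.0 turn -5.92 t 23.1667 F [ 0.54 -0.11 -1.67] w 0.0574 q [ 1.23  0.34 -0.96  1.99  0.34  0.97 -0.09] p [ 429.5 -216.1  197.8]
```

```bash
python3 -m jog '[[[3.5,1.48,0,-0.7],[3.6,1.1,0,-0.7],[3.6,1.5,0,-0.7],[3.6,1.5,0,-0.7],[3.6,1.5,0,-0.7],[3.6,1.5,0,-0.7],[3.5,1.5,0,-0.8],[3.4,1.5,0,-0.8],[0,0,0,0],[0,0,0,0],[0,0,0,0]]]'; python3 d.py .60 .04 .2 -5; python3 mw.py tier_orange .641 .126; python3 w.py w10
```

```text
time_s: 24.08
eef_pos: [0.5822, 0.049, 0.1924]
tcp_rot: [-0.001, 0.737, 0.675, -0.001]
wrist_force: [0.5, -0.2, -0.7]
width: 0.0575
jaw -5.0 shift cm [-0.74  1.85 -0.77] rows>= 1.0 turn -0.04 t 24.0833 F [ 0.48 -0.24 -0.72] w 0.0575 q [ 0.55  0.56 -0.92  1.74  0.5   1.09 -0.62] p [582.2  49.  192.4]
tier_orange tip [0.6377 0.1282]
tier_orange fit [0.6394 0.1303] -4.6 0.077
```

View pics/w10.png

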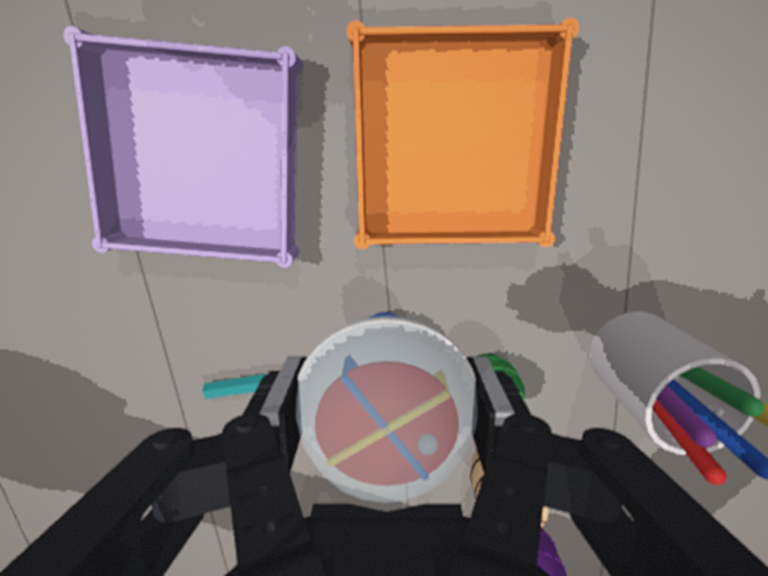

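```bash
python3 - <<'E'
from h import *
p=camera("wrist")
for Q in (((355,30),(571,27),(547,240),(362,240)),((71,35),(287,56),(285,260),(100,243))):
    P=np.array([plane(p,(np.array(u)+.5)/1.5-.5,.03) for u in Q])
    print(P.mean(0).round(4))
    for i in range(4):
        d=P[(i+1)%4]-P[i];print(np.hypot(*d[:2]).round(4),np.degrees(np.arctan2(d[1],d[0])).round(1))
E
python3 d.py .641 .1265 .1 -5
```

```text
[0.6395 0.1277 0.03  ]
0.1367 -4.6
0.1367 -94.8
0.1358 174.7
0.1351 85.5
[0.4523 0.1359 0.03  ]
0.1372 -10.3
0.1361 -100.2
0.1361 169.3
0.1351 80.3
jaw -5.2 shift cm [8.43 5.05 9.37] rows>= 4.0 turn -0.24 t 24.3333 F [-0.17  1.23 -0.45] w 0.0576 q [ 0.56  0.56 -0.92  1.74  0.5   1.09 -0.62] p [583.1  47.3 193.8]
```

```bash
python3 -m jog '[[[2.8,1.7,0,0],[2.8,1.65,0,0],[2.85,1.65,0,0],[0,0,3,0],[0,0,4,0],[0,0,4,0],[0,0,3,0],[0,0,1.5,0],[0,0,0.5,0],[0,0,0,0],[0,0,0,0]]]'; python3 w.py w11; python3 d.py .640 .127 .011 -5
```

```text
time_s: 25.25
eef_pos: [0.6421, 0.1293, 0.0359]
tcp_rot: [0.001, 0.738, 0.675, 0.001]
wrist_force: [0.4, 0.0, 0.0]
width: 0.0574
jaw -5.1 shift cm [-0.27 -0.24  2.55] rows>= 1.0 turn -0.12 t 25.3 F [-0.36 -0.26 -0.19] w 0.0572 q [ 0.28  0.85 -0.76  1.65  0.7   0.93 -0.84] p [642.5 129.5  36.5]
```

View pics/w11.png

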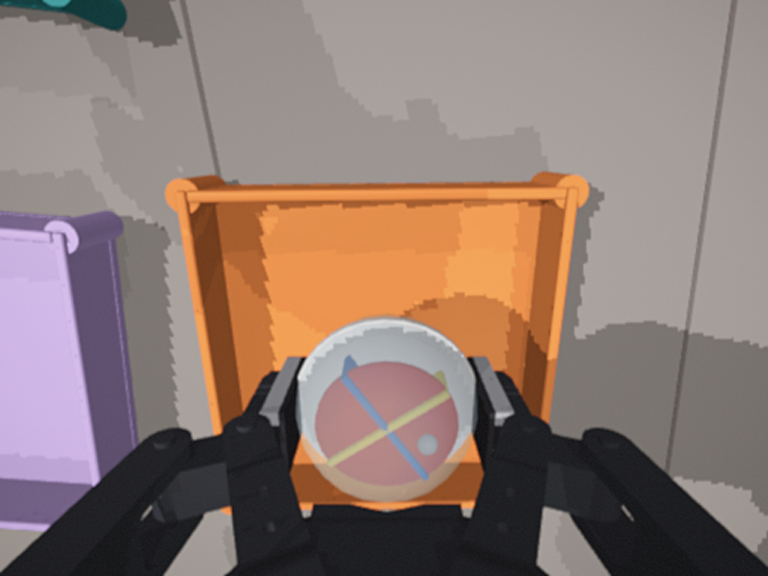

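```bash
python3 -m jog '[[[-0.1,-0.1,1.2,0],[0,0,0.8,0],[0,0,0.4,0],[0,0,0.1,0],[0,0,0,0],[0,0,0,0],[0,0,0,0]]]'; python3 -m jog '[[[0,0,0.1,0],[0,0,0,0],[0,0,0,0]]]';python3 -m jog '[[[0,0,0.1,0],[0,0,0,0],[0,0,0,0]]]'
```

```text
time_s: 25.88
eef_pos: [0.6395, 0.1275, 0.0099]
tcp_rot: [0.0, 0.738, 0.675, -0.001]
wrist_force: [-3.2, -1.6, 7.9]
width: 0.0574
time_s: 26.13
eef_pos: [0.6395, 0.1275, 0.0098]
tcp_rot: [0.001, 0.738, 0.675, -0.001]
wrist_force: [-6.0, -4.5, 13.3]
width: 0.0576
time_s: 26.38
eef_pos: [0.6395, 0.1275, 0.0098]
tcp_rot: [0.001, 0.738, 0.675, -0.001]
wrist_force: [-9.2, -4.3, 21.1]
width: 0.0575
```

```bash
python3 -m jog '[[[0,0,-0.2,0],[0,0,0,0],[0,0,0,0],[0,0,0,0]]]' 0.8; python3 -m jog '[[[0,0,-0.5,0],[0,0,-2,0],[0,0,-4,0],[0,0,-4,0],[0,0,-4,0],[0,0,-4,0],[0,0,0,0],[0,0,0,0]]]' 0.8;python3 w.py w12; python3 d.py .457 -.059 .2 -85
```

```text
time_s: 26.72
eef_pos: [0.6395, 0.128, 0.0086]
tcp_rot: [-0.0, 0.738, 0.675, -0.0]
wrist_force: [0.3, -0.9, -0.3]
width: 0.0768
time_s: 27.38
eef_pos: [0.6414, 0.129, 0.1975]
tcp_rot: [0.002, 0.738, 0.675, 0.003]
wrist_force: [-0.0, -0.4, -0.3]
width: 0.0771
jaw -5.1 shift cm [-20.26 -16.57  -0.54] rows>= 7.0 turn 79.9 t 27.4333 F [-0.5  -0.5  -0.87] w 0.0769 q [ 0.35  0.67 -0.88  1.57  0.55  1.17 -0.73] p [640.  128.1 194.9]
```

View pics/w12.png

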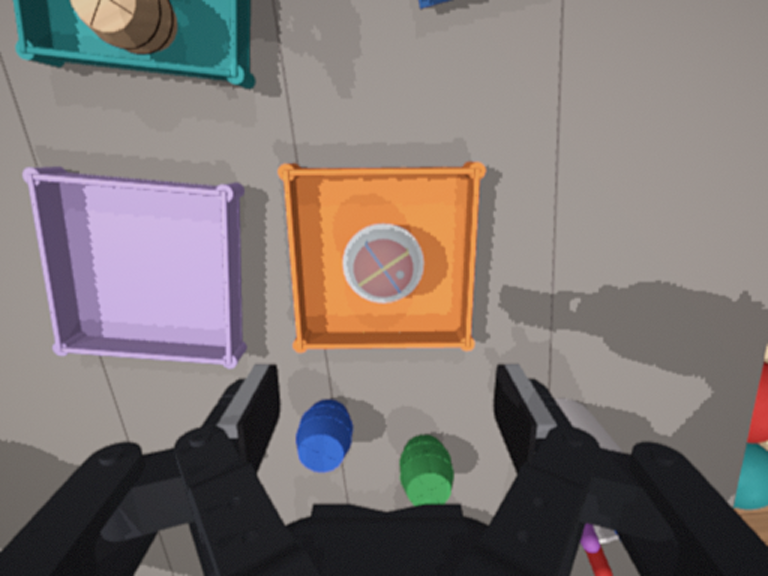

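Ball stands centred in the orange tier at (383,262). Next the teal rod.

```bash
python3 -m jog '[[[-3.3,-2.2,0,0],[-3.4,-2.8,0,0],[-3.4,-2.8,0,0],[-3.4,-2.8,0,0],[-3.4,-2.8,0,0],[-3.3,-2.8,0,0]]]' 1; python3 -m jog '[[[0,0,1,-7.1],[0,0,1,-7.1],[0,0,1,-7.1],[0,0,1,-7.1],[0,0,1,-7.1],[0,0,1,-7.1],[0,0,0.5,-7.1],[0,0,0.5,-7.1],[0,0,0,-7.1],[0,0,0,-7.1],[0,0,0,-7.1],[0,0,0,-7.1]]]' 1;python3 -m jog '[[[0,0,0,-7.1],[0,0,0,-7.1],[0,0,0,0],[0,0,0,0],[0,0,0,0]]]'; python3 mw.py rod_teal .4564 -.0575;python3 d.py .457 -.058 .1 -85; python3 w.py w13
```

```text
time_s: 27.93
eef_pos: [0.4651, -0.0522, 0.192]
tcp_rot: [-0.002, 0.738, 0.675, -0.001]
wrist_force: [0.6, -0.8, 0.5]
width: 0.0851
time_s: 28.93
eef_pos: [0.4666, -0.0507, 0.1224]
tcp_rot: [-0.002, 0.083, 0.997, 0.001]
wrist_force: [-0.2, 0.3, -0.2]
width: 0.0855
time_s: 29.35
eef_pos: [0.4674, -0.0507, 0.1232]
tcp_rot: [-0.001, -0.036, 0.999, 0.0]
wrist_force: [-0.7, 0.8, 0.2]
width: 0.0856
rod_teal tip [ 0.458  -0.0554]
rod_teal fit [ 0.4562 -0.0581] 4.2 0.021
jaw 94.2 shift cm [ 1.15 -0.63  2.39] rows>= 1.0 turn -0.78 t 29.5 F [ 0.13  0.14 -0.18] w 0.0854 q [ 1.05  0.7  -1.3   2.07  0.81  1.03  0.98] p [468.  -50.9 123.9]
```

View pics/w13.png

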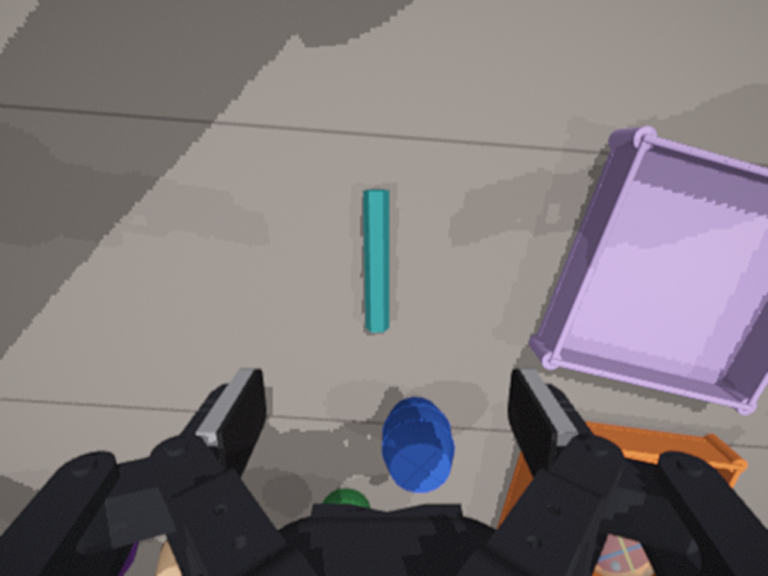

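```bash
python3 d.py .4562 -.0581 .1 -85.8; python3 -m jog '[[[1.2,-0.63,0,0],[0,0,3,0],[0,0,4,0],[0,0,3,0],[0,0,1,0],[0,0,0.5,0],[0,0,0,0],[0,0,0,0],[0,0,0,0]]]' 0; python3 d.py .4562 -.0581 .003 -85.8; python3 w.py w14
```

```text
jaw 94.2 shift cm [ 1.24 -0.63  2.4 ] rows>= 1.0 turn 0.04 t 29.55 F [ 0.02  0.74 -0.61] w 0.0854 q [ 1.05  0.7  -1.3   2.06  0.81  1.03  0.98] p [468.1 -50.9 124. ]
time_s: 30.3
eef_pos: [0.4581, -0.0579, 0.0105]
tcp_rot: [0.001, -0.038, 0.999, -0.0]
wrist_force: [-0.1, 0.1, 0.1]
width: 0.0428
jaw 94.3 shift cm [ 0.19 -0.    0.75] rows>= 1.0 turn 0.11 t 30.3 F [-0.12  0.08  0.11] w 0.0428 q [ 0.92  0.83 -1.08  2.14  1.05  0.85  0.83] p [458.1 -57.9  10.5]
```

View pics/w14.png

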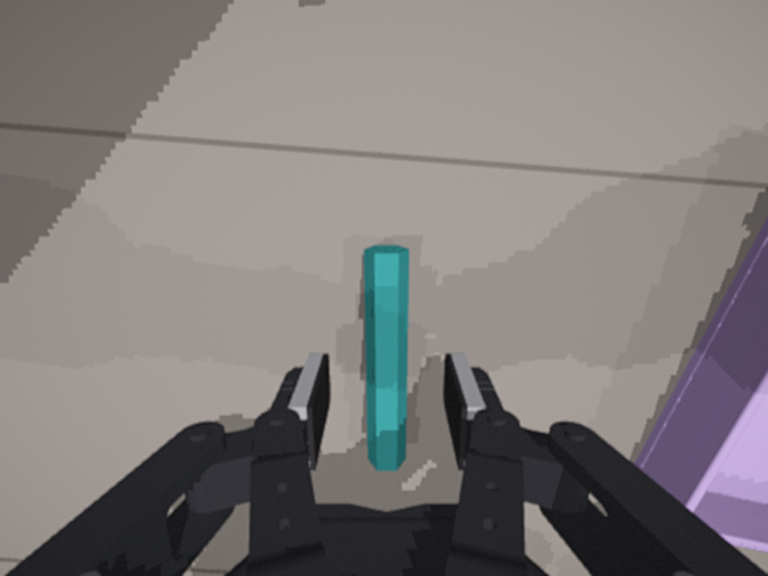

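```bash
python3 -m jog '[[[0.15,0,0.5,0],[0,0,0.2,0],[0,0,0,0],[0,0,0,0]]]' 0
python3 -m jog '[[[0,0,0,0],[0,0,0,0],[0,0,0,0],[0,0,0,0],[0,0,0,0],[0,0,0,0],[0,0,0,0]]]' -1
python3 -m jog '[[[0,0,-1,0],[0,0,-4,0],[0,0,-4,0],[0,0,-4,0],[0,0,0,0],[0,0,0,0]]]'; python3 d.py .452 .134 .13 79.5;  python3 w.py w15
```

```text
time_s: 30.68
eef_pos: [0.4551, -0.0583, 0.002]
tcp_rot: [-0.0, -0.038, 0.999, -0.0]
wrist_force: [-0.6, 0.6, -0.0]
width: 0.0427
time_s: 31.27
eef_pos: [0.4553, -0.0581, 0.0023]
tcp_rot: [0.0, -0.038, 0.999, -0.0]
wrist_force: [-1.2, 0.4, 5.3]
width: 0.013
time_s: 31.77
eef_pos: [0.4568, -0.0585, 0.1343]
tcp_rot: [0.002, -0.037, 0.999, -0.001]
wrist_force: [0.0, -0.1, -0.8]
width: 0.0133
jaw 94.3 shift cm [-0.96 19.23  0.4 ] rows>= 5.0 turn 14.77 t 31.7667 F [ 0.01 -0.05 -0.79] w 0.0133 q [ 1.1   0.67 -1.33  2.08  0.78  1.03  1.01] p [456.8 -58.5 134.3]
```

View pics/w15.png

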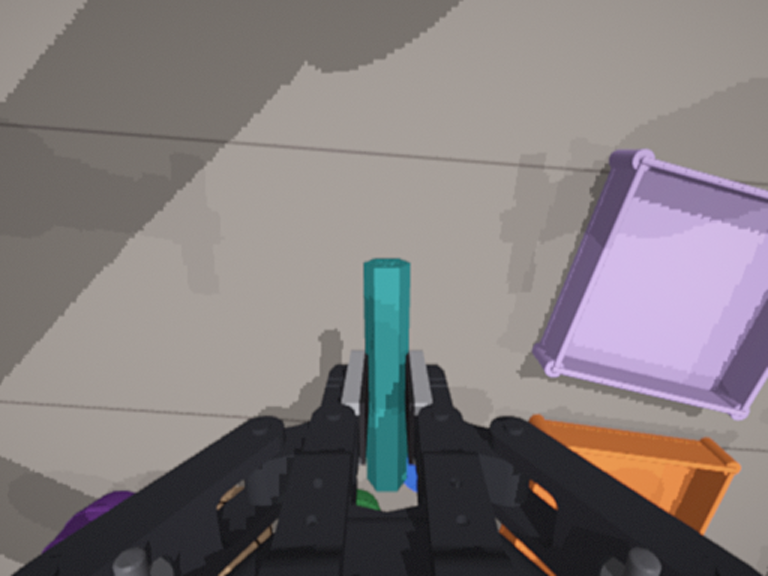

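```bash
python3 -m jog '[[[0,0,0,7.1],[0,0,0,7.1],[0,0,0,0],[0,0,0,0]]]'; python3 d.py .457 .1615 .13 79.5
```

```text
time_s: 32.15
eef_pos: [0.4543, -0.0583, 0.1312]
tcp_rot: [-0.001, 0.084, 0.996, -0.0]
wrist_force: [0.0, -0.1, -0.7]
width: 0.0132
jaw 80.3 shift cm [ 3.42 21.71  0.11] rows>= 6.0 turn 0.83 t 32.15 F [ 0.03 -0.11 -0.71] w 0.0132 q [ 1.08  0.63 -1.27  2.09  0.74  0.99  0.81] p [454.3 -58.3 131.2]
```

```bash
python3 -m jog '[[[0.6,3.6,0,0.4],[0.6,3.6,0,0.4],[0.6,3.6,0,0],[0.6,3.6,0,0],[0.6,3.6,0,0],[0.5,3.6,0,0],[0,0,0,0],[0,0,0,0],[0,0,0,0]]]'; python3 d.py .457 .1615 .04 79.5; python3 w.py w16; python3 mw.py tier_lilac .452 .134
```

```text
time_s: 32.9
eef_pos: [0.4594, 0.1605, 0.1312]
tcp_rot: [-0.001, 0.091, 0.996, -0.0]
wrist_force: [-0.1, -0.5, -0.7]
width: 0.0131
jaw 79.5 shift cm [0.24 0.07 9.12] rows>= 3.0 turn 0.03 t 32.9 F [-0.13 -0.46 -0.72] w 0.0131 q [ 0.54  0.64 -1.2   2.02  0.72  1.    0.36] p [459.4 160.5 131.2]
tier_lilac tip [0.4517 0.138 ]
tier_lilac fit [0.4476 0.137 ] -9.9 0.077
```

View pics/w16.png

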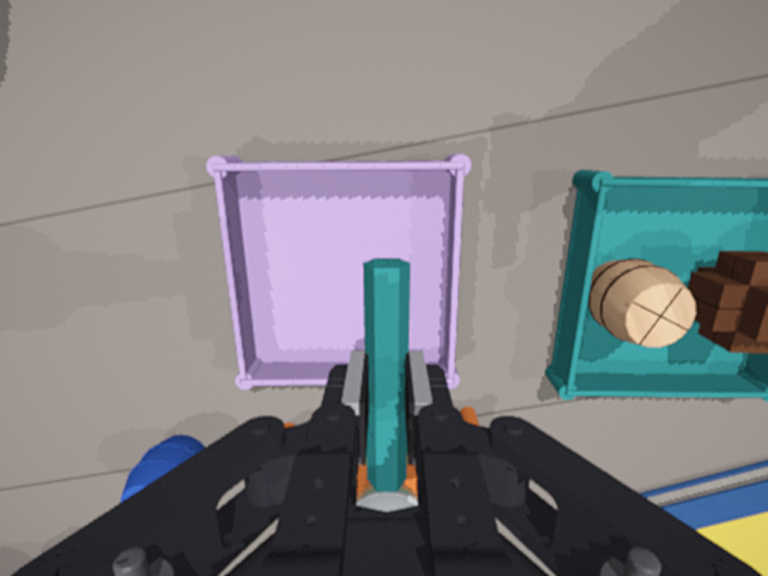

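```bash
python3 -m jog '[[[0.25,0,2.5,0],[0,0,3,0],[0,0,2.2,0],[0,0,1,0],[0,0,0.4,0],[0,0,0,0],[0,0,0,0]]]'; python3 d.py .457 .1615 .0065 79.5; python3 w.py w17
```

```text
time_s: 33.68
eef_pos: [0.4583, 0.1612, 0.0419]
tcp_rot: [0.0, 0.093, 0.996, 0.0]
wrist_force: [-0.6, -0.0, 0.4]
width: 0.0134
jaw 79.3 shift cm [0.14 0.   3.54] rows>= 1.0 turn -0.21 t 33.6833 F [-0.63 -0.02  0.43] w 0.0134 q [ 0.42  0.75 -1.03  2.07  0.89  0.85  0.23] p [458.3 161.2  41.9]
```

View pics/w17.png

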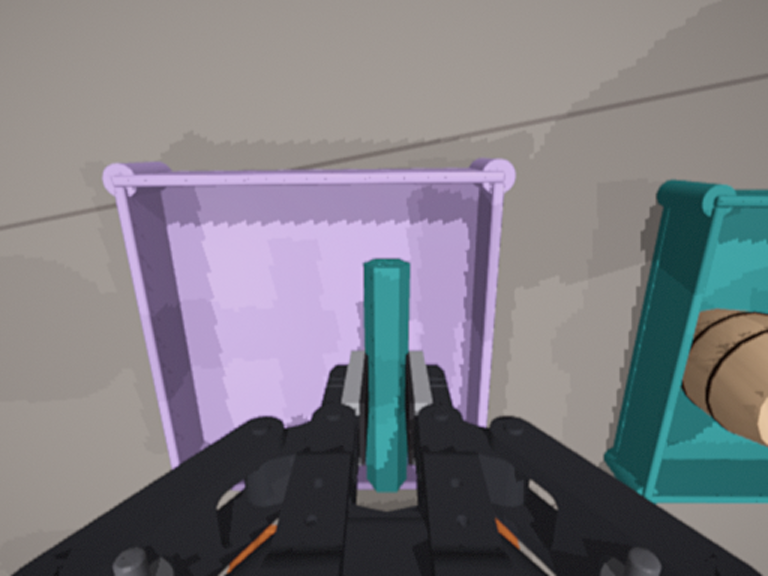

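```bash
python3 -m jog '[[[0.1,0,1.5,0],[0,0,1.2,0],[0,0,0.5,0],[0,0,0.2,0],[0,0,0,0],[0,0,0,0],[0,0,0,0]]]'; python3 d.py .457 .1615 .0065 79.5;python3 -m jog '[[[0,0,0.1,0],[0,0,0,0],[0,0,0,0]]]';python3 -m jog '[[[0,0,0.1,0],[0,0,0,0],[0,0,0,0]]]'
```

```text
time_s: 34.32
eef_pos: [0.4569, 0.1615, 0.0074]
tcp_rot: [0.0, 0.093, 0.996, 0.0]
wrist_force: [0.2, -0.1, -0.8]
width: 0.0125
jaw 79.3 shift cm [-0.01  0.    0.09] rows>= 1.0 turn -0.18 t 34.3167 F [ 0.24 -0.09 -0.81] w 0.0125 q [ 0.37  0.8  -0.97  2.08  0.96  0.8   0.18] p [456.9 161.5   7.4]
time_s: 34.57
eef_pos: [0.4571, 0.1614, 0.0064]
tcp_rot: [0.0, 0.093, 0.996, 0.0]
wrist_force: [0.5, 0.1, 1.6]
width: 0.0129
time_s: 34.82
eef_pos: [0.4571, 0.1615, 0.0062]
tcp_rot: [0.001, 0.093, 0.996, -0.0]
wrist_force: [-2.4, -2.2, 14.7]
width: 0.013
```

```bash
python3 -m jog '[[[0,0,-0.1,0],[0,0,0,0],[0,0,0,0],[0,0,0,0]]]' -0.3; python3 -m jog '[[[0,0,-0.5,0],[0,0,-2,0],[0,0,-4,0],[0,0,-4,0],[0,0,-4,0],[0,0,-4,0],[0,0,0,7.1],[0,0,0,7.1],[0,0,0,0],[0,0,0,0]]]' -0.3;python3 w.py w18; python3 d.py .436 -.367 .18 22
```

```text
time_s: 35.15
eef_pos: [0.4565, 0.1611, 0.0058]
tcp_rot: [-0.0, 0.093, 0.996, -0.0]
wrist_force: [-0.3, 0.6, -0.4]
width: 0.03
time_s: 35.98
eef_pos: [0.4565, 0.1609, 0.1911]
tcp_rot: [0.0, 0.214, 0.977, -0.001]
wrist_force: [-0.1, 0.6, -1.0]
width: 0.0303
jaw 65.3 shift cm [-20.19 -48.82   1.12] rows>= 13.0 turn 43.33 t 36.0333 F [ 0.23 -1.31 -0.03] w 0.0297 q [ 0.6   0.51 -1.24  1.98  0.56  1.06  0.24] p [456.3 161.  190.8]
```

View pics/w18.png

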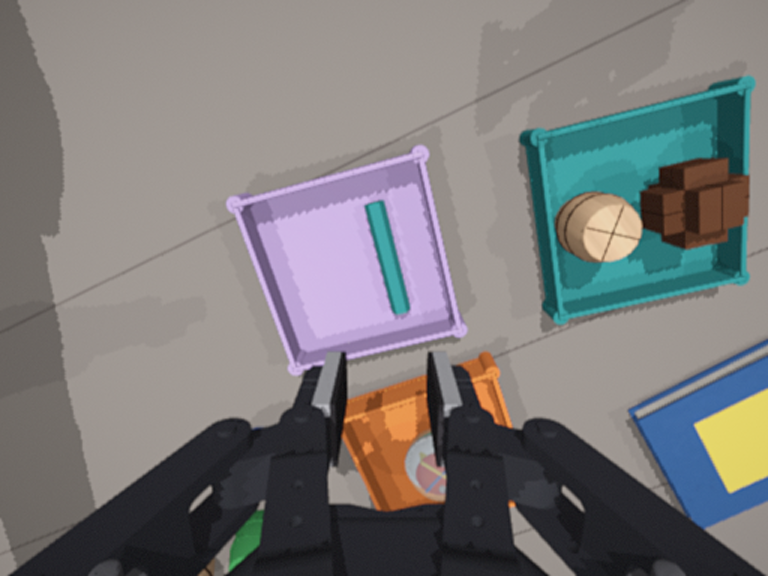

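Teal rod lies flat in the lilac tier at (388,258). Now the orange rod.

```bash
python3 -m jog '[[[-1.55,-3.75,0,0],[-1.55,-3.75,0,0],[-1.55,-3.75,0,0],[-1.55,-3.75,0,0],[-1.55,-3.75,0,0],[-1.55,-3.75,0,0],[-1.55,-3.75,0,0],[-1.55,-3.75,0,0],[-1.55,-3.75,0,0],[-1.55,-3.75,0,0],[-1.55,-3.75,0,0],[-1.55,-3.75,0,0]]]' 0; python3 -m jog '[[[-1.55,-3.75,0,0],[0,0,1,7.1],[0,0,1,7.1],[0,0,1,7.1],[0,0,1,7.1],[0,0,1,7.1],[0,0,0.5,7.1],[0,0,0,0],[0,0,0,0],[0,0,0,0]]]' 0;  python3 mw.py rod_orange .436 -.367;python3 d.py .436 -.367 .1 22; python3 w.py w19
```

```text
time_s: 37.03
eef_pos: [0.4351, -0.327, 0.1901]
tcp_rot: [-0.001, 0.214, 0.977, 0.001]
wrist_force: [1.9, -0.0, 0.9]
width: 0.0425
time_s: 37.87
eef_pos: [0.4345, -0.3654, 0.1359]
tcp_rot: [-0.0, 0.553, 0.833, 0.0]
wrist_force: [-0.2, -0.2, 0.8]
width: 0.0429
rod_orange tip [ 0.4328 -0.3661]
rod_orange fit [ 0.4367 -0.3671] 112.3 0.035
jaw 22.6 shift cm [-0.17  0.09  3.62] rows>= 1.0 turn 0.64 t 38.0167 F [ 0.73  0.37 -0.2 ] w 0.0426 q [ 1.39  0.66 -1.01  1.83  0.65  1.02  0.52] p [ 434.5 -365.8  136.2]
```

View pics/w19.png

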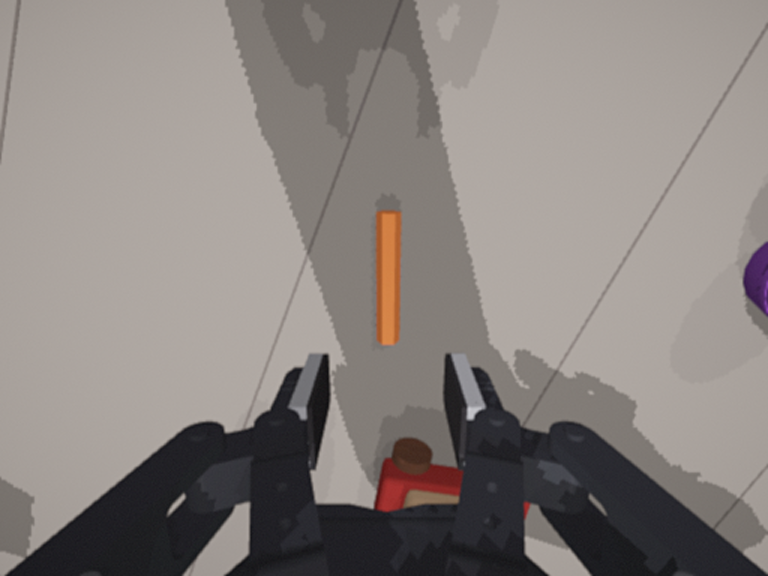

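```bash
python3 d.py .4367 -.3671 .003 22.3; python3 -m jog '[[[-0.15,0.15,3,0.3],[0,0,4,0],[0,0,3,0],[0,0,1.5,0],[0,0,1,0],[0,0,0.5,0],[0,0,0,0],[0,0,0,0],[0,0,0,0]]]' 0; python3 d.py .4367 -.3671 .0025 22.3; python3 w.py w20
```

```text
jaw 22.6 shift cm [-0.2   0.15 13.33] rows>= 4.0 turn 0.31 t 38.0667 F [-0.11 -0.23  0.45] w 0.0428 q [ 1.39  0.66 -1.01  1.83  0.65  1.02  0.52] p [ 434.5 -365.9  136.3]
time_s: 38.82
eef_pos: [0.4374, -0.3673, 0.0076]
tcp_rot: [0.001, 0.558, 0.83, -0.0]
wrist_force: [0.2, 0.2, 0.5]
width: 0.0429
jaw 22.2 shift cm [ 0.05 -0.06  0.51] rows>= 1.0 turn -0.08 t 38.8167 F [0.24 0.2  0.48] w 0.0429 q [ 1.28  0.83 -0.84  1.88  0.83  0.83  0.38] p [ 437.4 -367.3    7.6]
```

View pics/w20.png

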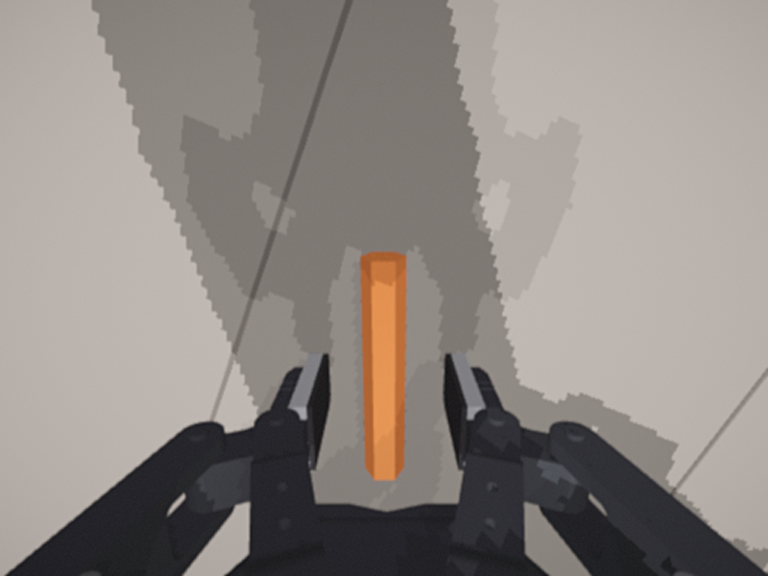

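```bash
python3 -m jog '[[[0,-0.05,0.4,0],[0,0,0.1,0],[0,0,0,0],[0,0,0,0]]]' 0
python3 -m jog '[[[0,0,0,0],[0,0,0,0],[0,0,0,0],[0,0,0,0],[0,0,0,0],[0,0,0,0],[0,0,0,0]]]' -1
python3 -m jog '[[[0,0,-1,0],[0,0,-4,0],[0,0,-4,0],[0,0,-4,0],[0,0,-4,0],[0,0,0,-7.1],[0,0,0,-7.1],[0,0,0,-7.1],[0,0,0,-7.1],[0,0,0,0],[0,0,0,0]]]'; python3 d.py .4469 .1065 .17 79.5
```

```text
time_s: 39.2
eef_pos: [0.4356, -0.3668, 0.001]
tcp_rot: [-0.0, 0.558, 0.83, -0.0]
wrist_force: [-0.5, 0.8, -0.7]
width: 0.0427
time_s: 39.78
eef_pos: [0.436, -0.3668, 0.0013]
tcp_rot: [0.0, 0.558, 0.83, -0.0]
wrist_force: [-0.2, 0.1, 4.7]
width: 0.0129
time_s: 40.7
eef_pos: [0.4356, -0.3667, 0.171]
tcp_rot: [-0.0, 0.339, 0.941, 0.0]
wrist_force: [-0.1, 0.2, 0.4]
width: 0.0132
jaw 50.4 shift cm [29.29 37.18  0.14] rows>= 12.0 turn -29.1 t 40.7 F [-0.07  0.16  0.4 ] w 0.0132 q [ 1.47  0.68 -1.15  1.8   0.69  1.13  0.97] p [ 435.6 -366.7  171. ]
```

```bash
python3 -m jog '[[[2.5,3.18,0,0],[2.5,3.18,0,0],[2.5,3.18,0,0],[2.5,3.18,0,0],[2.5,3.18,0,0],[2.5,3.18,0,0],[2.5,3.18,0,0],[2.5,3.18,0,0],[2.5,3.18,0,0],[2.5,3.18,0,0],[2.2,2.7,0,0],[0,0,0,0]]]'; python3 -m jog '[[[0,0,0,-7.1],[0,0,0,-7.1],[0,0,0,-7.1],[0,0,0,-7.1],[0,0,0,0],[0,0,0,0]]]'; python3 d.py .4469 .1065 .04 79.5;python3 w.py w21
```

```text
time_s: 41.7
eef_pos: [0.444, 0.0813, 0.1725]
tcp_rot: [0.001, 0.333, 0.943, 0.002]
wrist_force: [0.8, 0.2, -0.3]
width: 0.0129
time_s: 42.2
eef_pos: [0.4443, 0.0725, 0.1709]
tcp_rot: [-0.0, 0.099, 0.995, 0.0]
wrist_force: [0.6, -0.3, 0.7]
width: 0.013
jaw 78.7 shift cm [ 0.4   3.38 13.09] rows>= 4.0 turn -0.82 t 42.2 F [ 0.62 -0.26  0.68] w 0.013 q [ 0.87  0.56 -1.35  2.07  0.64  1.04  0.56] p [444.3  72.5 170.9]
```

View pics/w21.png

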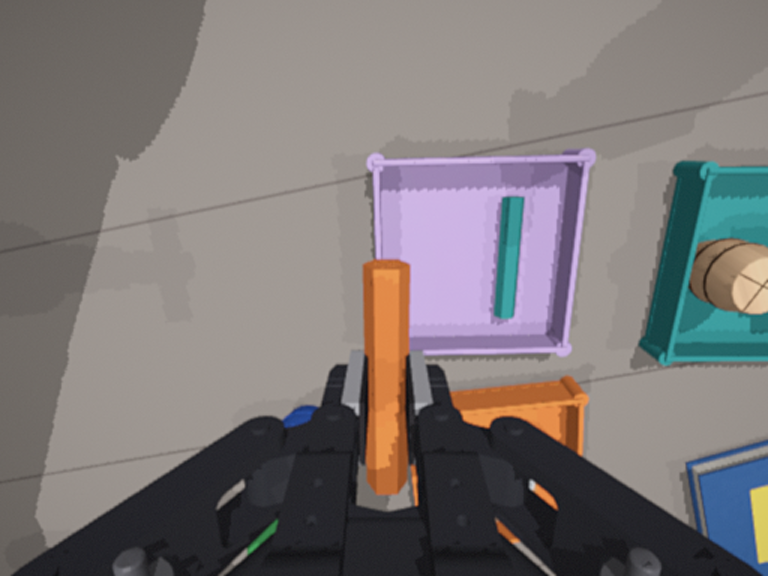

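```bash
python3 -m jog '[[[0.4,3.4,0,-0.8],[0,0,3,0],[0,0,4,0],[0,0,3,0],[0,0,2,0],[0,0,1,0],[0,0,0,0],[0,0,0,0]]]'; python3 d.py .4469 .1065 .0055 79.5;python3 w.py w22
```

```text
time_s: 42.92
eef_pos: [0.4473, 0.1069, 0.0416]
tcp_rot: [0.0, 0.089, 0.996, 0.0]
wrist_force: [0.1, 0.1, 0.6]
width: 0.0131
jaw 79.7 shift cm [ 0.04 -0.05  3.61] rows>= 1.0 turn 0.24 t 42.9167 F [0.07 0.15 0.57] w 0.0131 q [ 0.56  0.73 -1.06  2.13  0.9   0.83  0.32] p [447.3 106.9  41.6]
```

View pics/w22.png

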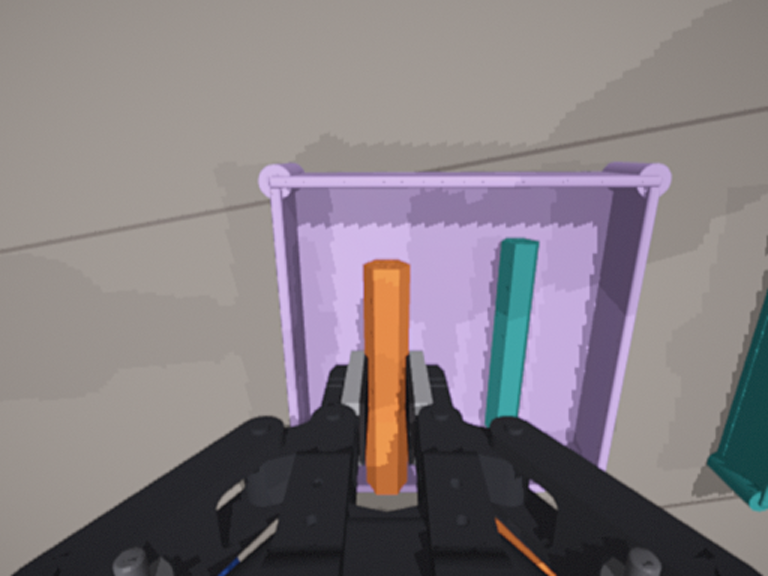

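```bash
python3 -m jog '[[[0,0,1.5,0],[0,0,1.2,0],[0,0,0.5,0],[0,0,0.3,0],[0,0,0,0],[0,0,0,0],[0,0,0,0]]]'; python3 -m jog '[[[0,0,0.1,0],[0,0,0,0],[0,0,0,0]]]';python3 -m jog '[[[0,0,0.1,0],[0,0,0,0],[0,0,0,0]]]'
```

```text
time_s: 43.55
eef_pos: [0.4476, 0.1067, 0.0067]
tcp_rot: [0.001, 0.089, 0.996, 0.0]
wrist_force: [0.4, 0.8, -0.1]
width: 0.0132
time_s: 43.8
eef_pos: [0.4473, 0.1066, 0.0053]
tcp_rot: [0.0, 0.089, 0.996, -0.0]
wrist_force: [0.5, -0.7, 1.8]
width: 0.013
time_s: 44.05
eef_pos: [0.4473, 0.1066, 0.0052]
tcp_rot: [0.001, 0.089, 0.996, -0.001]
wrist_force: [-3.5, -2.1, 16.1]
width: 0.0132
```

```bash
python3 -m jog '[[[0,0,-0.1,0],[0,0,0,0],[0,0,0,0],[0,0,0,0]]]' -0.3; python3 -m jog '[[[0,0,-0.5,0],[0,0,-2,0],[0,0,-4,0],[0,0,-4,0],[0,0,-4,0],[0,0,-4,0],[0,-4,0,0],[0,-4,0,0],[0,-4,0,0],[0,0,0,0],[0,0,0,0]]]' -0.3;python3 w.py w23; python3 - <<'E'
from h import *
S=camera("scene");D=camera("side")
for n,p in(("s9",S),("d9",D)): cv2.imwrite(f"pics/{n}.png",cv2.resize(p["image"][:,:,::-1],(768,576),interpolation=cv2.INTER_CUBIC))
E
```

```text
time_s: 44.38
eef_pos: [0.4469, 0.1066, 0.0049]
tcp_rot: [-0.0, 0.089, 0.996, 0.0]
wrist_force: [-0.5, 0.8, 0.1]
width: 0.03
time_s: 45.3
eef_pos: [0.4251, -0.0151, 0.1897]
tcp_rot: [-0.001, 0.093, 0.996, -0.0]
wrist_force: [-0.1, 0.9, 1.5]
width: 0.0295
```

View pics/w23.png

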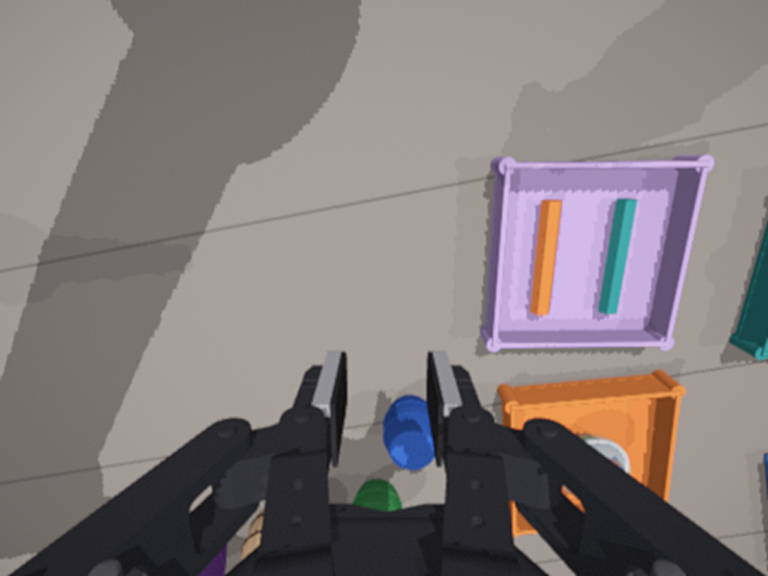

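View pics/d9.png

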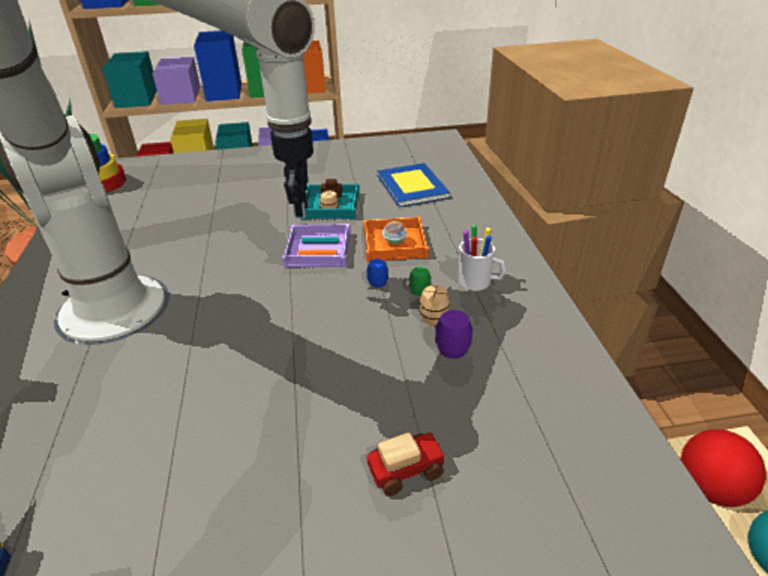

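View pics/s9.png

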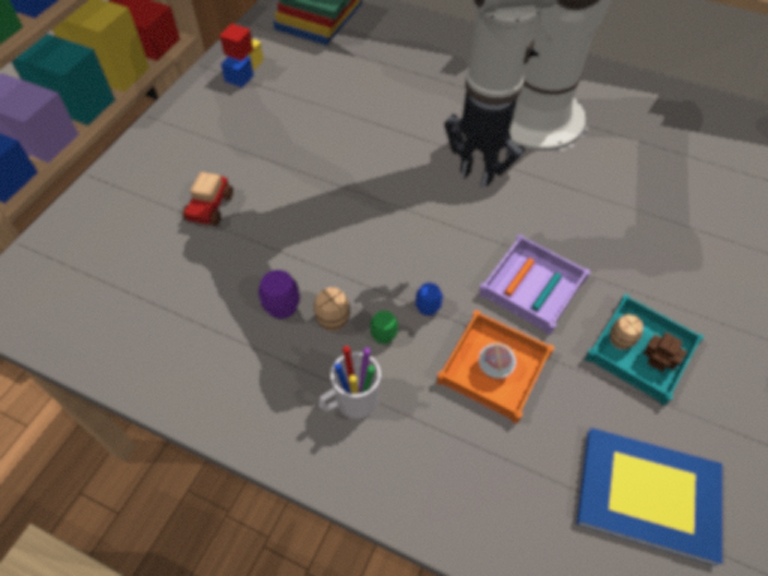

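The scene view shows everything in place: both rods flat in lilac (520,276)/(547,290), the ball in orange (497,361), and the barrel (627,330) and burr (665,351) in teal. The mug, car and look-alikes are at their starting pixels, and the gripper is clear.

```bash
python3 -m jog '[[[0,0,0,0],[0,0,0,0],[0,0,0,0],[0,0,0,0]]]'; python3 -c "
from workcell import *
print(sign_off())"
```

```text
time_s: 45.78
eef_pos: [0.4259, -0.0104, 0.1901]
tcp_rot: [0.0, 0.088, 0.996, 0.0]
wrist_force: [-0.4, -0.4, -0.2]
width: 0.0299
the job is handed in; nothing more can be done
None
```

All five toys are in their tiers and the job is handed in at about 46 s of the 131 s allowed. I moved them in this order:
- **Teal tier:** the walnut burr, then the small beech barrel.
- **Orange tier:** the clear maze ball.
- **Lilac tier:** the teal rod, then the orange rod, side by side.

Each toy was lowered until the wrist force showed contact with the tier floor, then released. The highest wrist-force reading I saw was about 23 N, while seating the ball.

In the last scene, side and wrist pictures all five stand or lie flat, clear of each other and of the rims. The mug, the car and the look-alikes are where they started, and the gripper was well clear.

The fixed cameras and the wrist camera disagreed by up to about 5 mm on positions. I went by the wrist views for every grasp and checked each placing in them. No check failed.

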